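# Load the lapping machine with turned pieces and run it up

### The arm

A 6-joint arm with a two-finger parallel gripper is mounted at the origin on the work surface. World frame = base frame: x ahead of the robot, y to its left, z up, the work surface at z = 0. Lengths are in mm, angles in rad, forces in N, time in s.
With the tool pointing down it reaches from about 275 to 975 mm from the base axis. Payload 8.4 kg.
Tool frame: the origin (TCP) lies at the very end of the fingers, on their centre line; the grasp point (between the pads) lies 19 mm behind it; z points along the fingers, y is the direction in which the jaws open and shut (so a half turn about z gives the same grasp; the last joint's range is limited). The gripper opens to 92 mm and grips with 3 to 60 N. Pads are 20 mm wide; open, the fingers measure 128 mm over their backs; the gripper's body (75 mm by 189 mm) begins 69 mm behind the grasp point.
Start: joints at [-1.18, 0.353, 1.633, -0, 1.155, -0.002], TCP at [239.234, -577.403, 214.583] pointing down, gripper open.
Joint ranges: [-2.63, 2.63], [-0.92, 2.1], [0.06, 2.66], [-1.3, 4.44], [0, 2.69], [-3.02, 3.02]. Speed limits (rad/s): [2.22, 2.22, 2.79, 3.14, 3.14, 3.14].

### API

Orientations are given as a rotation vector (axis times angle).
In Python, from workcell import ctrl gives the robot as it stands. The module is installed in compiled form; this text tells all that it offers.
- The arm moves only by the tool apply_moves, never from a script. Its argument "increments" is a list of rows, each a list of 4 numbers: the shift along the tool's x, y, z in m, then the turn about the tool's z in degrees. In form: [[dx, dy, dz, spin], ...]. A call has 1 to 12 rows; each row is the pose to reach, as a shift and turn from the pose measured when the call began, along the tool's axes at that moment; what a row does not reach only later rows make up. A row lasts 1/12 s, in which the tool goes at most 41.7 mm and 7.16 degrees, less where a joint would pass 70% of its speed; a pose out of reach is approached as far as the arm can. A call with a gripper value outside its range is refused whole. "claw" is the opening, from 0 (shut) to 1 (fully open), set as the call begins (left out, the last holds). The fingers move at their own pace and stop on an object; "newtons" is the grip in N (left out, the last holds). Time passes only in rows, so rows that repeat a pose let the fingers close. It gives the time, the measured TCP pose, the force and the opening at its end, in the units of the state.
- ctrl.get_state(): the state, without advancing time (a new reading comes with each control period).
- ctrl.capture(name): name is "scene" or "top"; returns a dict with "frame" (420x560x3 uint8, red, green, blue), "depth" (420x560 float32, mm along the optical axis (not along the pixel's ray), 0 where there is no reading), "intrinsics" (3x3 intrinsics, pixels), "eye" and "orientation" of the camera in the world. Camera axes: x right, y down, z forward; pixel columns grow to the right and rows downward; lengths in mm; the calibration is good to about 2 mm. A picture is of the moment at which its call begins.
- ctrl.finish_job(): hands the job in, once; it reports no verdict.
The state is a dict: "t": time; "qpos": joint angles; "qd": joint speeds; "joint_torque": joint torques, N m; "tcp_pos": TCP position; "orientation": TCP orientation; "contact_force": force on the tool from outside, world axes, zero at the start; "ft_torque": the same for the moment, N m; "grip_width": finger opening in mm.
Only numpy, scipy, OpenCV 4.12 (cv2) and the standard library are available. Lean on these libraries where they do the work, as an engineer would, in place of code of your own. Each camera call takes 0.05 s, during which the arm holds its last target. There are 200 camera calls.

### The job

Load the lapping machine: stand all the turned aluminium pieces from the green mat upright, spigot up, in the brass ring on the lap plate, one in the middle and the others round it, all flat on the plate, setting each down gently rather than dropping it. With the ring loaded and not before, take the speed lever through its zigzag gate from STOP (red dot) to the SLOW corner (yellow dot), rest it there for a second, then take it on to the far end at RUN (green dot), and let go. Leave the other things on the bench and on the mat where they are.

Things in the scene. Friction and masses are not known exactly. Their poses are not given: they have to be found in the camera images.
- lap: low green lapping machine, 320 x 320 x 80 mm, fixed; origin on the bench under the axis of its round grey lap plate (diameter 284 mm, upper face 105 mm above the bench). x points from its front (robot side) to its back, y to its left, where the lever console stands. A post (142 mm high) on its back right corner holds a thin yoke arm (top at 137 mm) with two white rollers against the ring
- ring (a point): centre of the brass retaining ring, on the upper face of the lap plate (55 mm in front of the plate's axis). The ring is fixed, open above, inner diameter 130 mm, outer 150 mm, 35 mm high; the lap plate is its floor
- pivot (a point): pivot of the speed lever inside the grey console, 45 mm above the bench (fixed). Console 140 (x of the machine) x 90 mm, its gate plate's top 139 mm above the bench
- knob (a point): centre of the black ball knob (diameter 30 mm) on the speed lever's 10 mm stem. In the machine's axes it stands at pivot + 150 mm * (sin F, cos F sin S, cos F cos S), F and S being gate_fore and gate_side. Light friction (about 1 N at the knob) holds the lever where it is left
- gate_fore (a joint): fore-aft angle F of the lever, rad: negative to the machine's front, positive to its back, 0 upright. The gate plate's zigzag slot (about 3 mm play at the knob) runs, as (F, S): STOP (-0.36, 0.165), red dot; (-0.13, 0.165); SLOW corner (-0.13, -0.165), yellow dot; (0.13, -0.165); (0.13, 0.165); RUN (0.36, 0.165), the slot's end, green dot
- gate_side (a joint): sideways angle S of the speed lever, rad: positive to the machine's left, negative to its right; see gate_fore for the slot
- mat: thin green bench mat (1 mm), 250 x 230 mm, flat on the bench, on which the turned pieces stand at the start; origin under its centre
- piece1_mid (a point): turned aluminium piece: a body of diameter 40 mm, 50 mm high, with a chamfer 3 mm high and 1.5 mm wide round the foot, and above it a coaxial spigot of diameter 12 mm, 40 mm high; 90 mm in all, about 0.2 kg. Point on its axis half-way up (45 mm above the foot), z towards the spigot. 5 to 7 pieces are there; their oily feet slide easily (friction about 0.35); an absent one has no pose
- piece2_mid (a point): another such piece, same point
- piece3_mid (a point): another such piece, same point
- piece4_mid (a point): another such piece, same point
- piece5_mid (a point): another such piece, same point
- piece6_mid (a point): another such piece, same point
- piece7_mid (a point): another such piece, same point
- red_block: red plastic block 50 x 32 x 30 mm on the mat, not part of the job
- gauge: brass ring gauge (a hollow bush), diameter 42 mm, 42 mm high, on the mat, not part of the job
- oil_can: blue oil can, diameter 60 mm, 130 mm high, not part of the job
- brush: bench brush lying on the bench, not part of the job
- hammer: hammer lying on the bench, not part of the job
- file_b: flat file with wooden handle, about 310 mm long, lying behind the mat, not part of the job

How it is judged:
By the outcome, as a careful person would: the job done as asked, in the order asked, and still so for the second after the job is handed in, with the robot touching nothing.
Of piece1, piece2, piece3, piece4, piece5, piece6, piece7 only 5 to 7 are there at a start; the rules pass over those that are not, and their reading is None.
At some moment in a run one of piece1, piece2, piece3, piece4, piece5, piece6, piece7 may be knocked a few centimetres aside while the robot is not near it.
It also fails if it takes over 210 s, if anything falls off the work surface, if the arm or the gripper's body presses on something with over 40 N, if the wrist force passes 120 N, or if a joint passes its speed limit or range.

## Working session

There is one attempt and no reset: what is moved stays moved. The work goes in short steps, Python scripts to look and compute and a tool call to move; the robot and the scene stay as the last step left them, time stands still between calls to the robot, and variables do not carry over. Pictures are saved under pics/ and viewed, about 12 in all and at most 16, crops included, and the job is handed in when it is done.

Besides the shell and the picture viewer there is one more tool, called after "Request:" as name([rows], argument=value, ...), one row to a line, values as JSON. apply_moves: Moves the arm, as the interface text tells. Its arguments: {"type":"object","properties":{"increments":{"type":"array"},"claw":{"type":"number"},"newtons":{"type":"number"}},"required":["increments"]}

```bash
mkdir -p pics; cat > h.py <<'E'
import numpy as np, cv2
from workcell import ctrl
def shot(n,save=None):
    c=ctrl.capture(n)
    if save: cv2.imwrite('pics/'+save,c['frame'][:,:,::-1])
    return c
def R_of(c):
    o=np.array(c['orientation'],float)
    return o if o.shape==(3,3) else cv2.Rodrigues(o.reshape(3,1))[0]
def cloud(c):
    K=np.array(c['intrinsics']);d=c['depth'].astype(float)
    v,u=np.mgrid[:d.shape[0],:d.shape[1]]
    p=np.stack([(u-K[0,2])/K[0,0]*d,(v-K[1,2])/K[1,1]*d,d],-1)
    w=p@R_of(c).T+np.array(c['eye']); w[d==0]=np.nan
    return w
def ray_at(c,u,v,z):
    K=np.array(c['intrinsics']);r=R_of(c)@np.array([(u-K[0,2])/K[0,0],(v-K[1,2])/K[1,1],1]);e=np.array(c['eye'])
    return e+r*(z-e[2])/r[2]
E
python3 - <<'E'
from h import *
for n in('scene','top'):
    c=shot(n,n+'0.png'); print(n,c['eye'],c['orientation'],c['intrinsics'])
    np.save(n+'0.npy',cloud(c))
s=ctrl.get_state();print(s)
E
```

```text
scene [1340.35721893 -736.20543421 1329.40554744] [-2.20191129 -0.97757304  0.3932393 ] [[536.52921733   0.         278.734925  ]
 [  0.         536.52921733 214.00883124]
 [  0.           0.           1.        ]]
top [ 440.93564057   43.88353441 1497.04398531] [-2.17143776  2.21569734 -0.05853588] [[430.66258888   0.         280.43231316]
 [  0.         430.66258888 207.26869466]
 [  0.           0.           1.        ]]
{'t': 0.1, 'qpos': array([-1.18037747e+00,  3.53551191e-01,  1.63404130e+00, -1.89470519e-05,
        1.15520464e+00, -2.38141170e-03]), 'qd': array([-6.36824101e-04, -1.39840922e-03, -5.07104937e-05, -1.39363891e-03,
       -6.53980526e-04, -1.73019411e-03]), 'joint_torque': array([-1.46756800e-03, -5.94908094e+01, -3.34931052e+01,  6.97095017e-02,
        1.83164456e-02, -2.80910996e-05]), 'tcp_pos': array([ 239.07446672, -576.99487531,  213.96396633]), 'orientation': array([-3.08003856e+00, -6.12832025e-01,  3.91348423e-04]), 'contact_force': array([-0.0012783 , -0.73162129, -0.36041987]), 'ft_torque': array([-0.04467986, -0.02437544,  0.01737624]), 'grip_width': 91.6132486422926}
```

View pics/scene0.png

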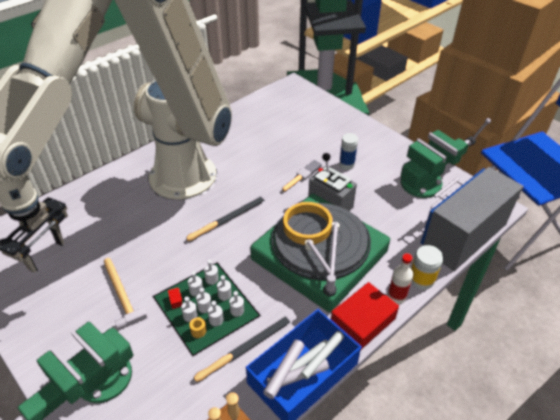

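View pics/top0.png

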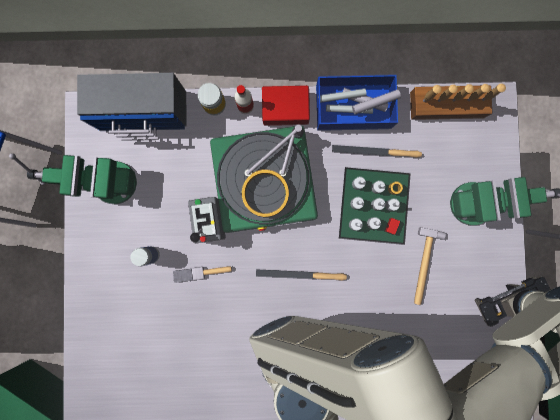

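```bash
python3 - <<'E'
from h import *
a=cv2.imread('pics/top0.png');b=cv2.imread('pics/scene0.png')
A=cv2.resize(a[115:250,185:420],None,fx=3.4,fy=3.4,interpolation=cv2.INTER_CUBIC)
cv2.imwrite('pics/topcrop.png',A)
B=np.hstack([cv2.resize(b[145:310,240:400],None,fx=2.5,fy=2.5,interpolation=3),cv2.resize(b[250:360,150:265],None,fx=3.4,fy=3.75,interpolation=3)])
cv2.imwrite('pics/scenecrop.png',B)
for n in('top','scene'):
    w=np.load(n+'0.npy'); print(n)
    m=((w[...,2]>75)&(w[...,2]<100)&(w[...,0]>300)&(w[...,0]<700)&(w[...,1]>-480)&(w[...,1]<-120)).astype(np.uint8)
    k,l,s,ce=cv2.connectedComponentsWithStats(m)
    for i in range(1,k):
        p=w[l==i]; print('spig',ce[i].round(1),len(p),p.mean(0).round(1))
    m=((w[...,2]>36)&(w[...,2]<58)&(w[...,0]>300)&(w[...,0]<700)&(w[...,1]>-480)&(w[...,1]<-120)).astype(np.uint8)
    k,l,s,ce=cv2.connectedComponentsWithStats(m)
    for i in range(1,k):
        p=w[l==i]; print('body',ce[i].round(1),len(p),p.mean(0).round(1))
E
```

```text
top
spig [361.6 181.4] 13 [ 597.2 -224.8   85.9]
spig [381.5 185.5] 14 [ 582.1 -289.3   87.7]
spig [359.5 202. ] 12 [ 529.3 -215.6   86.7]
spig [381.6 202.9] 11 [ 524.7 -287.5   89.2]
spig [396.5 203.8] 13 [ 520.8 -336.9   86.6]
spig [358.3 224.2] 12 [ 456.5 -209.6   86.6]
spig [377.2 222.9] 12 [ 459.6 -271.4   86.6]
body [359.  182.8] 100 [ 596.8 -223.    47.9]
body [378.5 186.6] 98 [ 582.5 -288.3   48.1]
body [396.3 187.5] 67 [ 579.1 -350.5   40.9]
body [357.5 202.7] 97 [ 529.4 -215.8   47.9]
body [378.4 203.8] 98 [ 524.5 -286.1   48.3]
body [393.1 204.5] 100 [ 521.1 -335.7   47.9]
body [356.  224.4] 98 [ 456.7 -208.7   48.4]
body [374.1 223. ] 97 [ 460.2 -269.8   47.1]
body [396. 223.] 1 [ 458.7 -346.4   36.3]
body [393. 224.] 1 [ 455.5 -335.9   37.3]
body [392. 226.] 1 [ 448.8 -332.3   37.2]
scene
spig [208.9 262.6] 16 [ 458.4 -214.4   84. ]
spig [192.5 274.2] 18 [ 461.6 -276.2   84.4]
spig [222.5 278.5] 20 [ 532.4 -221.    84.5]
spig [201.1 291.2] 21 [ 527.5 -293.7   84.6]
spig [235.  294.2] 21 [ 599.1 -228.7   83.5]
spig [186.4 300. ] 21 [ 523.4 -341.7   83.5]
spig [213.  304.2] 22 [ 585.  -295.3   84.2]
body [210.1 271.6] 116 [ 462.1 -216.8   46.2]
body [194.2 283.2] 122 [ 465.1 -278.    46.1]
body [223.2 287.4] 127 [ 534.9 -223.8   46.3]
body [202.7 299.8] 131 [ 529.9 -294.7   46.2]
body [235.6 303.2] 133 [ 602.3 -231.6   46.1]
body [188.1 308.8] 136 [ 526.9 -343.8   46.4]
body [214.4 313. ] 135 [ 588.1 -297.1   46.2]
body [188. 316.] 1 [ 540.8 -355.5   37.2]
body [195.9 319.4] 17 [ 566.3 -346.3   39.7]
body [197. 326.] 63 [ 586.1 -357.    40.1]
```

View pics/topcrop.png

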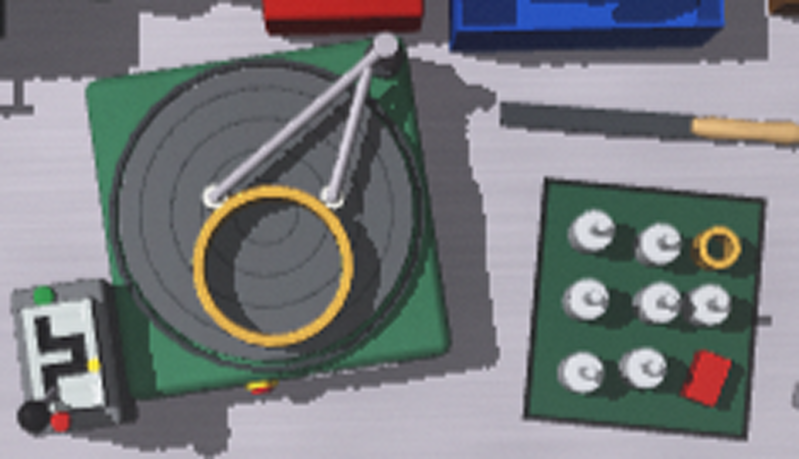

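View pics/scenecrop.png

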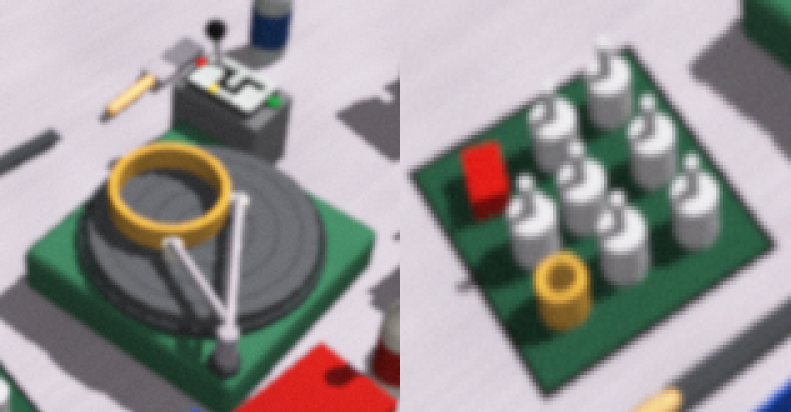

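```bash
python3 - <<'E'
from h import *
from scipy.optimize import least_squares
def circ(p):
    r=least_squares(lambda q:np.hypot(p[:,0]-q[0],p[:,1]-q[1])-q[2],[*p.mean(0),70],loss='soft_l1');return r.x.round(2)
for n in('top','scene'):
    w=np.load(n+'0.npy');im=cv2.imread(f'pics/{n}0.png').astype(int)
    x,y,z=w[...,0],w[...,1],w[...,2]
    roi=(x>350)&(x<800)&(y>-150)&(y<420)
    brass=(im[...,2]-im[...,0]>60)
    m=roi&brass&(z>132)&(z<148); p=w[m]; print(n,'ring',m.sum(),circ(p[:,:2]),p[:,2].mean())
    m=roi&(z>98)&(z<110)&(y<190); 
    p=w[m][:,:2]; c,r=cv2.minEnclosingCircle(p.astype(np.float32)); print('plate',c,r,np.median(w[m][:,2]))
    g=roi&(z>65)&(z<92)&(im[...,1]-im[...,2]>30); p=w[g][:,:2].astype(np.float32); R=cv2.minAreaRect(p); print('base',R)
    m=roi&(z>132)&(z<147)&(y>165)&(x<620)&~brass; p=w[m][:,:2].astype(np.float32); print('gateplate',cv2.minAreaRect(p),np.median(w[m][:,2]))
    k=roi&(z>160)&(y>150); print('knob',k.sum(),np.argwhere(k).mean(0),w[k].mean(0),w[k].max(0),w[k].min(0))
E
```

```text
top ring 437 [560.83  92.9   70.04] 138.53106863345002
plate (629.9264526367188, 83.34391021728516) 161.9981231689453 103.66023961957683
base ((624.1419677734375, 44.9530029296875), (314.9046325683594, 428.397705078125), 7.448697566986084)
gateplate ((479.5032653808594, 288.485107421875), (127.00736999511719, 64.35314178466797), 7.193853378295898) 137.3613092188939
knob 80 [231.05 193.2 ] [445.420371   309.87778131 190.7127221 ] [799.99313946 418.06501135 200.15220785] [414.46822697 293.10446312 161.25286586]
scene ring 427 [562.96  88.12  69.89] 136.4297676491432
plate (642.504638671875, 77.48518371582031) 172.21180725097656 102.41222987017977
base ((625.8065185546875, 44.84381103515625), (318.0030822753906, 426.786865234375), 7.247945785522461)
gateplate ((486.519775390625, 284.15380859375), (112.46817779541016, 71.14654541015625), 7.008301258087158) 135.72567370504407
knob 70 [157.62857143 325.68571429] [432.06221845 298.46145542 184.05641847] [443.61690876 317.12226432 198.98432155] [416.97486864 288.287829   160.06458119]
```

```bash
cat >> h.py <<'E'
from scipy.optimize import least_squares
PIECE=np.array([[18.5,0],[20,3],[20,50],[6,50],[6,90],[0,90]],float)
RING=np.array([[65,0],[65,35],[75,35],[75,0]],float)
def pdist(r,z,poly):
    q=np.stack([r,z],-1);best=np.full(r.shape,1e9)
    for a,b in zip(poly[:-1],poly[1:]):
        t=np.clip(((q-a)@(b-a))/((b-a)@(b-a)),0,1);best=np.minimum(best,np.linalg.norm(q-a-t[:,None]*(b-a),axis=1))
    return best
def fit(w,x0,y0,z0,poly,R,zmin=6,fz=True):
    x=np.array([x0,y0,0.])
    for k in range(3):
        m=(np.hypot(w[...,0]-x[0],w[...,1]-x[1])<R)&(w[...,2]>z0+zmin)&(w[...,2]<z0+poly[:,1].max()+6)
        p=w[m]
        f=lambda q:pdist(np.hypot(p[:,0]-q[0],p[:,1]-q[1]),p[:,2]-z0-q[2]*fz,poly)
        x=least_squares(f,x,loss='soft_l1',f_scale=1.).x
    return x,len(p)
def pieces(w,z0=1,box=(300,700,-480,-120),zlo=75,zhi=100):
    m=((w[...,2]>z0+74)&(w[...,2]<z0+99)&(w[...,0]>box[0])&(w[...,0]<box[1])&(w[...,1]>box[2])&(w[...,1]<box[3])).astype(np.uint8)
    k,l=cv2.connectedComponents(m,connectivity=8);out=[]
    for i in range(1,k):
        p=w[l==i]
        if len(p)<4: continue
        x,n=fit(w,p[:,0].mean(),p[:,1].mean(),z0,PIECE,23); out.append(x)
    return np.array(sorted(out,key=lambda a:-a[0]))
E
python3 - <<'E'
from h import *
np.set_printoptions(precision=1,suppress=True)
P=[]
for n in('top','scene'):
    w=np.load(n+'0.npy'); P.append(pieces(w)); print(n,'ring',fit(w,562,90,105,RING,82))
    k=(w[...,2]>165)&(np.hypot(w[...,0]-432,w[...,1]-303)<30); p=w[k]
    f=lambda q:np.linalg.norm(p-q,axis=1)-15
    print('knob',least_squares(f,[432,303,183],loss='soft_l1').x,len(p))
for a,b in zip(*P): print(a,b,a-b,(a+b)[:2]/2)
E
```

```text
top ring (array([561.6,  92.6,  -0.2]), 522)
knob [426.5 307.2 182.4] 75
scene ring (array([561.7,  89.6,  -2.3]), 843)
knob [427.8 305.  181.8] 65
[ 598.1 -225.5   -2.2] [ 597.8 -227.9   -3.5] [0.4 2.4 1.2] [ 598.  -226.7]
[ 583.6 -291.1   -1.4] [ 582.9 -293.7   -3.5] [0.7 2.6 2.1] [ 583.2 -292.4]
[ 530.2 -217.1   -1.9] [ 529.7 -220.1   -3. ] [0.6 3.  1.1] [ 530.  -218.6]
[ 525.2 -289.    -1.5] [ 525.  -292.    -3.2] [0.1 3.  1.7] [ 525.1 -290.5]
[ 521.5 -338.6   -2.5] [ 521.1 -341.2   -3.2] [0.4 2.6 0.7] [ 521.3 -339.9]
[ 460.8 -272.3   -2.6] [ 459.5 -275.3   -3.8] [1.3 3.1 1.1] [ 460.1 -273.8]
[ 457.2 -210.5   -2.1] [ 456.1 -213.7   -3.6] [1.1 3.2 1.4] [ 456.7 -212.1]
```

```bash
cat > d.py <<'E'
import sys
from h import *
# usage: d.py x,y,z[,yaw] ... -> tool-frame shifts (m) + spin deg from present pose
s=ctrl.get_state();R=cv2.Rodrigues(np.array(s['orientation']))[0];t=np.array(s['tcp_pos'])
yaw=np.degrees(np.arctan2(R[1,0],R[0,0]))
print('t %.2f'%s['t'],'tcp',t.round(1),'yaw %.2f'%yaw,'tilt z',R[:,2].round(4),'F',np.round(s['contact_force'],1),'w %.1f'%s['grip_width'],'q',np.round(s['qpos'],2))
for a in sys.argv[1:]:
    v=[float(k) for k in a.split(',')];d=R.T@(np.array(v[:3])-t)/1000;yw=v[3] if len(v)>3 else 0
    print(a,'->',d.round(4).tolist(),'spin %.2f'%(yaw-yw))
E
python3 d.py 525.1,-290.5,200
```

```text
t 0.10 tcp [ 239.1 -577.   214. ] yaw 22.51 tilt z [-5.0e-04  1.1e-03 -1.0e+00] F [-0.  -0.7 -0.4] w 91.6 q [-1.18  0.35  1.63 -0.    1.16 -0.  ]
525.1,-290.5,200 -> [0.3739, -0.1552, 0.0141] spin 22.51
```

Request:
apply_moves([
  [0.0374,-0.0155,0.0014,5],
  [0.0748,-0.031,0.003,10],
  [0.112,-0.0465,0.004,15],
  [0.15,-0.062,0.006,20],
  [0.187,-0.0775,0.007,22.5],
  [0.224,-0.093,0.008,22.5],
  [0.262,-0.109,0.01,22.5],
  [0.299,-0.124,0.011,22.5],
  [0.337,-0.14,0.013,22.5],
  [0.3739,-0.1552,0.0141,22.5],
  [0.3739,-0.1552,0.0141,22.5],
  [0.3739,-0.1552,0.0141,22.5],
], claw=0.35, newtons=30)

```text
t: 1.1
tcp_pos: [526.0, -288.8, 199.5]
orientation: [-3.14, -0.006, 0.002]
contact_force: [0.1, -0.6, 0.6]
grip_width: 32.2
```

```bash
python3 d.py 525.1,-290.5,120 525.1,-290.5,56
```

```text
t 1.10 tcp [ 526.  -288.8  199.5] yaw 0.21 tilt z [-0.0013  0.0015 -1.    ] F [ 0.1 -0.6  0.6] w 32.2 q [-0.51  0.33  1.7   0.    1.11  1.06]
525.1,-290.5,120 -> [-0.0008, 0.0018, 0.0795] spin 0.21
525.1,-290.5,56 -> [-0.0007, 0.0019, 0.1435] spin 0.21
```

Request:
apply_moves([
  [-0.0008,0.0018,0.02,0.2],
  [-0.0008,0.0018,0.04,0.2],
  [-0.0008,0.0018,0.06,0.2],
  [-0.0008,0.0018,0.08,0.2],
  [-0.0008,0.0018,0.1,0.2],
  [-0.0008,0.0018,0.115,0.2],
  [-0.0008,0.0018,0.125,0.2],
  [-0.0008,0.0018,0.135,0.2],
  [-0.0008,0.0018,0.14,0.2],
  [-0.0008,0.0018,0.1435,0.2],
  [-0.0008,0.0018,0.1435,0.2],
  [-0.0008,0.0018,0.1435,0.2],
])

```text
t: 2.1
tcp_pos: [525.3, -290.6, 56.5]
orientation: [-3.14, -0.0, 0.001]
contact_force: [-0.6, 0.3, 1.0]
grip_width: 31.7
```

Request:
apply_moves([
  [0,0,0,0],
  [0,0,0,0],
  [0,0,0,0],
  [0,0,0,0],
  [0,0,0,0],
], claw=0.0)

```text
t: 2.52
tcp_pos: [525.5, -290.6, 56.8]
orientation: [-3.141, -0.001, 0.0]
contact_force: [0.3, 0.7, 2.5]
grip_width: 11.2
```

```bash
python3 d.py 525.1,-290.5,265; python3 - <<'E'
from h import *
c=shot('scene','g1.png');im=c['frame'][:,:,::-1][230:360,140:280]
cv2.imwrite('pics/g1c.png',cv2.resize(im,None,fx=4,fy=4,interpolation=3))
E
```

```text
t 2.52 tcp [ 525.5 -290.6   56.8] yaw 0.02 tilt z [-2.e-04  1.e-03 -1.e+00] F [0.3 0.7 2.5] w 11.2 q [-0.51  0.5   1.8   0.    0.83  1.06]
525.1,-290.5,265 -> [-0.0005, -0.0003, -0.2082] spin 0.02
```

View pics/g1c.png

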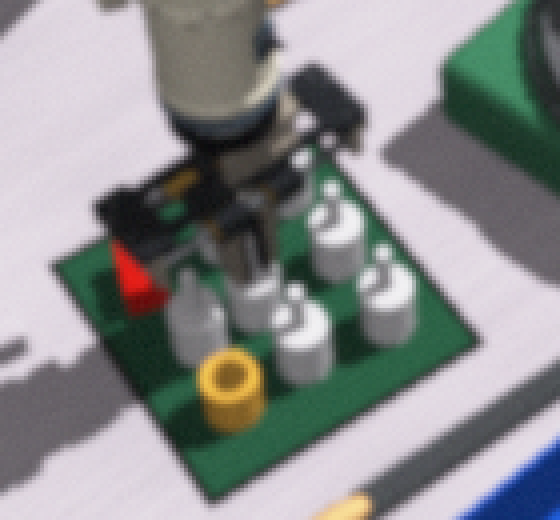

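Request:
apply_moves([
  [0,0,-0.005,0],
  [0,0,-0.02,0],
  [0,0,-0.045,0],
  [0,0,-0.07,0],
  [0,0,-0.095,0],
  [0,0,-0.12,0],
  [0,-0.01,-0.145,0],
  [0,-0.025,-0.17,0],
  [0,-0.045,-0.19,0],
  [0,-0.07,-0.205,0],
  [0,-0.1,-0.21,0],
  [0,-0.13,-0.21,0],
])

```text
t: 3.57
tcp_pos: [525.9, -160.2, 268.9]
orientation: [-3.141, 0.001, -0.004]
contact_force: [0.4, -0.2, -3.1]
grip_width: 11.6
```

```bash
python3 d.py 562,91,265
```

```text
t 3.57 tcp [ 525.9 -160.2  268.9] yaw -0.04 tilt z [ 2.4e-03  2.0e-04 -1.0e+00] F [ 0.4 -0.2 -3.1] w 11.6 q [-0.3   0.19  1.74  0.    1.22  1.27]
562,91,265 -> [0.0359, -0.2512, 0.004] spin -0.04
```

Request:
apply_moves([
  [0.004,-0.03,0.001,0],
  [0.008,-0.06,0.002,0],
  [0.013,-0.09,0.003,0],
  [0.017,-0.12,0.004,0],
  [0.021,-0.15,0.004,0],
  [0.026,-0.18,0.004,0],
  [0.03,-0.21,0.004,0],
  [0.034,-0.235,0.004,0],
  [0.036,-0.248,0.004,0],
  [0.036,-0.2512,0.004,0],
  [0.036,-0.2512,0.004,0],
  [0.036,-0.2512,0.004,0],
])

```text
t: 4.57
tcp_pos: [561.8, 90.1, 264.9]
orientation: [3.141, -0.001, 0.003]
contact_force: [0.1, -0.0, -2.2]
grip_width: 11.1
```

```bash
python3 d.py 562,91,180 562,91,161
```

```text
t 4.57 tcp [561.8  90.1 264.9] yaw -0.04 tilt z [ 1.9e-03 -5.0e-04 -1.0e+00] F [ 0.1 -0.  -2.2] w 11.1 q [ 0.16  0.22  1.7  -0.    1.22  1.73]
562,91,180 -> [0.0001, -0.001, 0.0849] spin -0.04
562,91,161 -> [0.0, -0.001, 0.1039] spin -0.04
```

Down to about 5 mm above the plate, then slowly.

Request:
apply_moves([
  [0,-0.001,0.02,0],
  [0,-0.001,0.04,0],
  [0,-0.001,0.06,0],
  [0,-0.001,0.075,0],
  [0,-0.001,0.085,0],
  [0,-0.001,0.092,0],
  [0,-0.001,0.096,0],
  [0,-0.001,0.098,0],
  [0,-0.001,0.099,0],
  [0,-0.001,0.1,0],
  [0,-0.001,0.1,0],
])

```text
t: 5.48
tcp_pos: [562.3, 91.1, 165.4]
orientation: [3.141, -0.001, 0.004]
contact_force: [-0.5, 0.1, -2.8]
grip_width: 11.0
```

```bash
python3 d.py 562,91,162 562,91,160.5; python3 - <<'E'
from h import *
c=shot('scene','p1.png');im=c['frame'][:,:,::-1][160:270,240:380]
cv2.imwrite('pics/p1c.png',cv2.resize(im,None,fx=5,fy=5,interpolation=3))
E
```

```text
t 5.48 tcp [562.3  91.1 165.4] yaw -0.03 tilt z [ 2.8e-03 -4.0e-04 -1.0e+00] F [-0.5  0.1 -2.8] w 11.0 q [ 0.16  0.32  1.8  -0.    1.02  1.73]
562,91,162 -> [-0.0003, 0.0001, 0.0034] spin -0.03
562,91,160.5 -> [-0.0003, 0.0001, 0.0049] spin -0.03
```

View pics/p1c.png

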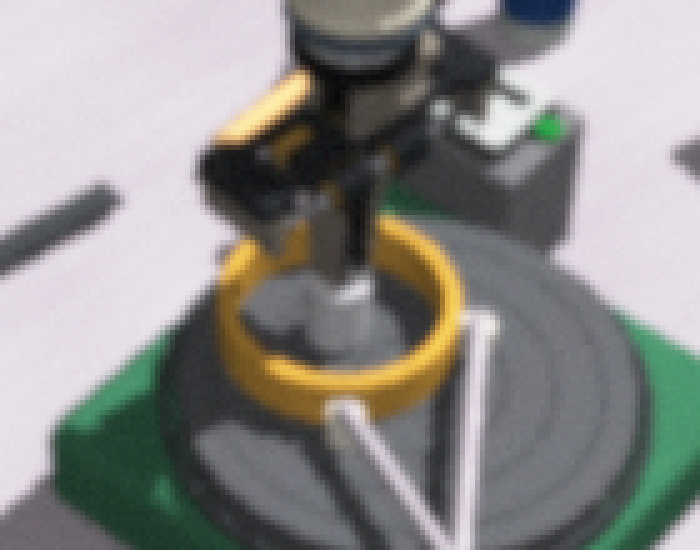

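Request:
apply_moves([
  [0,0,0.001,0],
  [0,0,0.002,0],
  [0,0,0.003,0],
  [0,0,0.004,0],
  [0,0,0.0045,0],
  [0,0,0.005,0],
  [0,0,0.005,0],
])

```text
t: 6.12
tcp_pos: [562.7, 91.3, 161.7]
orientation: [3.141, -0.001, 0.006]
contact_force: [-2.2, 0.3, 9.3]
grip_width: 11.2
```

Request:
apply_moves([
  [0,0,0,0],
  [0,0,0,0],
  [0,0,0,0],
  [0,0,0,0],
  [0,0,-0.01,0],
  [0,0,-0.03,0],
  [0,0,-0.06,0],
  [0,0,-0.09,0],
  [0,0.03,-0.11,0],
  [0,0.07,-0.11,0],
  [0,0.11,-0.11,0],
  [0,0.15,-0.11,0],
], claw=0.35)

```text
t: 7.12
tcp_pos: [562.3, -60.0, 273.2]
orientation: [3.141, 0.001, 0.009]
contact_force: [1.0, -0.8, -0.5]
grip_width: 32.0
```

Request:
apply_moves([
  [0,0.04,0,0],
  [0,0.06,0,0],
  [0,0.06,0,0],
])

```text
t: 7.37
tcp_pos: [562.2, -124.0, 273.9]
orientation: [3.14, -0.004, 0.01]
contact_force: [-0.6, 0.4, 0.2]
grip_width: 32.1
```

```bash
cat > look.py <<'E'
from h import *
import sys
np.set_printoptions(precision=1,suppress=True)
tag=sys.argv[1] if len(sys.argv)>1 else None
ws=[]
for n in('top','scene'):
    c=shot(n,f'{n}{tag}.png' if tag else None);w=cloud(c);ws.append(w)
    rg=fit(w,562,91,105,RING,82)[0]
    m=pieces(w); q=pieces(w,105,(480,640,20,170))
    print(n,'ring',rg)
    print(' mat',[(a+[[0,-1.2,0],[0,1.5,0]][n=='scene']).round(1).tolist() for a in m])
    print(' in ring rel',[np.append((a-rg)[:2],a[2]).round(1).tolist() for a in q])
E
python3 look.py 1; python3 d.py
```

```text
top ring [562.2  92.5  -0.4]
 mat [[529.7, -219.0, -1.8], [522.5, -336.0, 2.1], [457.1, -211.5, -1.7]]
 in ring rel [[-0.5, -0.4, -1.4]]
scene ring [560.5  90.2  -2.1]
 mat [[598.0, -226.4, -3.7], [582.7, -292.6, -2.9], [529.5, -218.6, -4.2], [521.4, -339.6, -4.0], [460.0, -273.7, -3.4], [456.7, -211.7, -3.8]]
 in ring rel [[-0.1, -0.9, -2.7]]
t 7.47 tcp [ 562.2 -120.5  273.6] yaw -0.07 tilt z [ 0.0057  0.     -1.    ] F [ 0.3 -0.2 -0.2] w 32.3 q [-0.21  0.22  1.68  0.    1.24  1.36]
```

```bash
python3 d.py 598,-226.7,110
```

```text
t 7.47 tcp [ 562.2 -120.5  273.6] yaw -0.07 tilt z [ 0.0057  0.     -1.    ] F [ 0.3 -0.2 -0.2] w 32.3 q [-0.21  0.22  1.68  0.    1.24  1.36]
598,-226.7,110 -> [0.035, 0.1061, 0.1638] spin -0.07
```

Request:
apply_moves([
  [0.012,0.035,0,0],
  [0.024,0.07,0.01,0],
  [0.035,0.1,0.03,0],
  [0.035,0.1061,0.06,0],
  [0.035,0.1061,0.09,0],
  [0.035,0.1061,0.12,0],
  [0.035,0.1061,0.145,0],
  [0.035,0.1061,0.158,0],
  [0.035,0.1061,0.164,0],
  [0.035,0.1061,0.164,0],
  [0.035,0.1061,0.164,0],
])

```text
t: 8.38
tcp_pos: [599.0, -226.3, 111.0]
orientation: [3.141, -0.001, 0.011]
contact_force: [-0.1, 0.0, 0.1]
grip_width: 32.3
```

```bash
python3 d.py 598,-226.7,56.5
```

```text
t 8.38 tcp [ 599.  -226.3  111. ] yaw -0.03 tilt z [ 7.e-03 -4.e-04 -1.e+00] F [-0.1  0.   0.1] w 32.3 q [-0.36  0.48  1.69  0.    0.96  1.21]
598,-226.7,56.5 -> [-0.0013, 0.0004, 0.0545] spin -0.03
```

Request:
apply_moves([
  [-0.0013,0.0004,0.015,0],
  [-0.0013,0.0004,0.03,0],
  [-0.0013,0.0004,0.042,0],
  [-0.0013,0.0004,0.05,0],
  [-0.0013,0.0004,0.0545,0],
  [-0.0013,0.0004,0.0545,0],
  [-0.0013,0.0004,0.0545,0],
])

```text
t: 8.97
tcp_pos: [598.3, -226.8, 56.9]
orientation: [3.141, -0.001, 0.012]
contact_force: [-0.7, -0.4, 0.5]
grip_width: 31.9
```

Request:
apply_moves([
  [0,0,0,0],
  [0,0,0,0],
  [0,0,0,0],
  [0,0,0,0],
  [0,0,-0.01,0],
  [0,0,-0.03,0],
  [0,0,-0.055,0],
  [0,0,-0.08,0],
  [0,0,-0.105,0],
  [0,0,-0.13,0],
  [0,0,-0.15,0],
  [0,0,-0.16,0],
], claw=0.0)

```text
t: 9.97
tcp_pos: [598.2, -227.1, 220.5]
orientation: [3.14, -0.001, 0.017]
contact_force: [-0.4, 0.8, -1.8]
grip_width: 11.2
```

```bash
python3 d.py 583.8,128.9,262 ; python3 look.py | grep -A1 scene
```

```text
t 9.97 tcp [ 598.2 -227.1  220.5] yaw -0.03 tilt z [ 0.0111 -0.0019 -0.9999] F [-0.4  0.8 -1.8] w 11.2 q [-0.37  0.36  1.6   0.    1.16  1.2 ]
583.8,128.9,262 -> [-0.0141, -0.3559, -0.0423] spin -0.03
scene ring [561.1  90.4  -2.3]
 mat [[583.2, -292.5, -2.9], [529.7, -218.5, -3.4], [521.2, -339.5, -3.7], [459.3, -273.3, -3.6]]
```

Request:
apply_moves([
  [0,-0.015,-0.015,0],
  [-0.001,-0.04,-0.03,0],
  [-0.003,-0.075,-0.042,0],
  [-0.004,-0.11,-0.043,0],
  [-0.006,-0.145,-0.043,0],
  [-0.007,-0.18,-0.043,0],
  [-0.009,-0.215,-0.043,0],
  [-0.01,-0.25,-0.043,0],
  [-0.012,-0.285,-0.043,0],
  [-0.013,-0.32,-0.043,0],
  [-0.014,-0.345,-0.043,0],
  [-0.014,-0.356,-0.043,0],
])

```text
t: 11.07
tcp_pos: [582.6, 132.0, 259.5]
orientation: [3.14, 0.003, 0.013]
contact_force: [1.1, 0.2, -1.3]
grip_width: 11.3
```

Request:
apply_moves([
  [0,0,0,0],
  [0,0,0,0],
  [0,0,0,0],
])

```text
t: 11.32
tcp_pos: [582.3, 130.8, 258.6]
orientation: [3.139, 0.002, 0.01]
contact_force: [0.5, 0.1, -2.1]
grip_width: 11.3
```

```bash
python3 d.py 584,128.9,165
```

```text
t 11.32 tcp [582.3 130.8 258.6] yaw 0.08 tilt z [ 0.0067 -0.0024 -1.    ] F [ 0.5  0.1 -2.1] w 11.3 q [ 0.22  0.27  1.65 -0.    1.22  1.79]
584,128.9,165 -> [0.0011, 0.0017, 0.0937] spin 0.08
```

Request:
apply_moves([
  [0.0011,0.0017,0.01,0],
  [0.0011,0.0017,0.03,0],
  [0.0011,0.0017,0.05,0],
  [0.0011,0.0017,0.065,0],
  [0.0011,0.0017,0.076,0],
  [0.0011,0.0017,0.084,0],
  [0.0011,0.0017,0.089,0],
  [0.0011,0.0017,0.092,0],
  [0.0011,0.0017,0.0935,0],
  [0.0011,0.0017,0.0937,0],
  [0.0011,0.0017,0.0937,0],
])

```text
t: 12.23
tcp_pos: [584.3, 129.0, 165.6]
orientation: [3.139, 0.002, 0.012]
contact_force: [0.4, -0.7, -1.8]
grip_width: 11.1
```

```bash
python3 d.py 584,128.9,160
```

```text
t 12.23 tcp [584.3 129.  165.6] yaw 0.09 tilt z [ 0.0076 -0.0022 -1.    ] F [ 0.4 -0.7 -1.8] w 11.1 q [ 0.22  0.36  1.74 -0.    1.03  1.79]
584,128.9,160 -> [-0.0004, 0.0001, 0.0056] spin 0.09
```

Request:
apply_moves([
  [-0.0004,0,0.001,0],
  [-0.0004,0,0.002,0],
  [-0.0004,0,0.003,0],
  [-0.0004,0,0.0035,0],
  [-0.0004,0,0.004,0],
  [-0.0004,0,0.0045,0],
  [-0.0004,0,0.005,0],
  [-0.0004,0,0.005,0],
])

```text
t: 12.9
tcp_pos: [584.4, 129.1, 162.1]
orientation: [3.14, 0.002, 0.014]
contact_force: [-3.9, -0.8, 11.5]
grip_width: 11.2
```

Request:
apply_moves([
  [0,0,0,0],
  [0,0,0,0],
  [0,0,0,0],
  [0,0,0,0],
  [0,0,-0.015,0],
  [0,0,-0.045,0],
  [0,0,-0.08,0],
  [0,0.02,-0.105,0],
  [-0.01,0.055,-0.11,0],
  [-0.02,0.09,-0.11,0],
  [-0.03,0.125,-0.11,0],
  [-0.04,0.16,-0.11,0],
], claw=0.35)

```text
t: 13.9
tcp_pos: [543.0, -32.0, 272.1]
orientation: [3.14, 0.003, 0.014]
contact_force: [0.7, 0.3, -0.2]
grip_width: 32.0
```

Request:
apply_moves([
  [-0.004,0.035,0,0],
  [-0.008,0.07,0,0],
  [-0.012,0.105,0,0],
  [-0.014,0.14,0,0],
  [-0.014,0.165,0,0],
  [-0.014,0.18,0,0],
  [-0.014,0.186,0,0],
  [-0.014,0.186,0,0],
  [-0.014,0.186,0,0],
])

```text
t: 14.65
tcp_pos: [529.5, -217.1, 272.1]
orientation: [3.14, 0.003, 0.014]
contact_force: [-0.1, 0.5, 1.1]
grip_width: 32.0
```

```bash
python3 look.py; python3 d.py 530,-218.6,110 530,-218.6,56.5
```

```text
top ring [562.3  91.9  -0.2]
 mat [[490.7, -296.4, -1.7], [456.9, -211.6, -2.6]]
 in ring rel [[21.3, 37.2, -0.7], [-0.7, -0.5, -1.0]]
scene ring [559.5  89.2  -1.8]
 mat [[583.0, -292.3, -3.0], [529.7, -218.8, -3.2], [490.2, -297.7, -2.9], [459.3, -272.5, -3.4], [456.9, -211.6, -3.2]]
 in ring rel [[23.5, 38.2, -3.0], [1.4, -1.2, -2.9]]
t 14.75 tcp [ 529.6 -216.7  272.3] yaw 0.19 tilt z [ 0.009  -0.0014 -1.    ] F [-0.9  0.8 -0.6] w 31.8 q [-0.39  0.22  1.69  0.    1.23  1.17]
530,-218.6,110 -> [-0.001, 0.0017, 0.1623] spin 0.19
530,-218.6,56.5 -> [-0.0015, 0.0016, 0.2158] spin 0.19
```

Request:
apply_moves([
  [-0.001,0.0017,0.03,0],
  [-0.001,0.0017,0.06,0],
  [-0.001,0.0017,0.09,0],
  [-0.001,0.0017,0.12,0],
  [-0.001,0.0017,0.145,0],
  [-0.0012,0.0017,0.165,0],
  [-0.0013,0.0017,0.18,0],
  [-0.0015,0.0016,0.195,0],
  [-0.0015,0.0016,0.206,0],
  [-0.0015,0.0016,0.213,0],
  [-0.0015,0.0016,0.2158,0],
  [-0.0015,0.0016,0.2158,0],
])

```text
t: 15.75
tcp_pos: [530.1, -218.1, 56.3]
orientation: [3.14, 0.006, 0.013]
contact_force: [0.1, 0.5, 0.4]
grip_width: 32.1
```

Request:
apply_moves([
  [0,0,0,0],
  [0,0,0,0],
  [0,0,0,0],
  [0,0,0,0],
  [0,0,-0.01,0],
  [0,0,-0.03,0],
  [0,0,-0.06,0],
  [0,0,-0.09,0],
  [0,0,-0.12,0],
  [0,-0.005,-0.15,0],
  [0,-0.015,-0.18,0],
  [0,-0.03,-0.2,0],
], claw=0.0)

```text
t: 16.75
tcp_pos: [528.7, -188.6, 260.1]
orientation: [3.139, 0.004, 0.018]
contact_force: [0.9, -0.1, -1.4]
grip_width: 11.1
```

```bash
python3 d.py 541,128.9,262
```

```text
t 16.75 tcp [ 528.7 -188.6  260.1] yaw 0.16 tilt z [ 0.0117 -0.0027 -0.9999] F [ 0.9 -0.1 -1.4] w 11.1 q [-0.35  0.21  1.73  0.    1.19  1.22]
541,128.9,262 -> [0.0132, -0.3174, -0.0026] spin 0.16
```

Request:
apply_moves([
  [0.001,-0.03,-0.003,0],
  [0.003,-0.065,-0.003,0],
  [0.004,-0.1,-0.003,0],
  [0.006,-0.135,-0.003,0],
  [0.007,-0.17,-0.003,0],
  [0.008,-0.205,-0.003,0],
  [0.01,-0.24,-0.003,0],
  [0.011,-0.27,-0.003,0],
  [0.013,-0.295,-0.003,0],
  [0.013,-0.31,-0.003,0],
  [0.013,-0.3174,-0.003,0],
  [0.013,-0.3174,-0.003,0],
])

```text
t: 17.75
tcp_pos: [540.5, 130.0, 262.8]
orientation: [3.139, 0.007, 0.019]
contact_force: [-0.1, -0.2, -1.8]
grip_width: 10.9
```

```bash
python3 d.py 540.9,128.9,164.5
```

```text
t 17.75 tcp [540.5 130.  262.8] yaw 0.26 tilt z [ 0.0118 -0.0024 -0.9999] F [-0.1 -0.2 -1.8] w 10.9 q [ 0.24  0.2   1.74 -0.01  1.2   1.81]
540.9,128.9,164.5 -> [-0.0008, 0.0009, 0.0983] spin 0.26
```

Request:
apply_moves([
  [-0.0008,0.0009,0.02,0],
  [-0.0008,0.0009,0.04,0],
  [-0.0008,0.0009,0.06,0],
  [-0.0008,0.0009,0.075,0],
  [-0.0008,0.0009,0.085,0],
  [-0.0008,0.0009,0.091,0],
  [-0.0008,0.0009,0.095,0],
  [-0.0008,0.0009,0.097,0],
  [-0.0008,0.0009,0.0983,0],
  [-0.0008,0.0009,0.0983,0],
  [-0.0008,0.0009,0.0983,0],
])

```text
t: 18.67
tcp_pos: [541.2, 128.9, 165.1]
orientation: [3.139, 0.007, 0.02]
contact_force: [-0.2, 0.6, -2.5]
grip_width: 10.9
```

```bash
python3 d.py 540.9,128.9,160
```

```text
t 18.67 tcp [541.2 128.9 165.1] yaw 0.26 tilt z [ 0.0127 -0.0022 -0.9999] F [-0.2  0.6 -2.5] w 10.9 q [ 0.23  0.3   1.84 -0.01  1.    1.8 ]
540.9,128.9,160 -> [-0.0004, 0.0, 0.0051] spin 0.26
```

Request:
apply_moves([
  [-0.0004,0,0.001,0],
  [-0.0004,0,0.002,0],
  [-0.0004,0,0.003,0],
  [-0.0004,0,0.0035,0],
  [-0.0004,0,0.004,0],
  [-0.0004,0,0.0045,0],
  [-0.0004,0,0.005,0],
  [-0.0004,0,0.005,0],
])

```text
t: 19.33
tcp_pos: [541.5, 129.1, 161.8]
orientation: [3.14, 0.007, 0.022]
contact_force: [-4.5, -0.9, 15.6]
grip_width: 11.2
```

Request:
apply_moves([
  [0,0,0,0],
  [0,0,0,0],
  [0,0,0,0],
  [0,0,0,0],
  [0,0,-0.015,0],
  [0,0,-0.045,0],
  [0,0,-0.08,0],
  [0.002,0.025,-0.105,0],
  [0.005,0.065,-0.11,0],
  [0.009,0.105,-0.11,0],
  [0.013,0.145,-0.11,0],
  [0.017,0.185,-0.11,0],
], claw=0.35)

```text
t: 20.33
tcp_pos: [557.7, -57.3, 272.6]
orientation: [3.139, 0.008, 0.023]
contact_force: [0.4, 0.3, -0.2]
grip_width: 32.5
```

Request:
apply_moves([
  [0.004,0.04,0,0],
  [0.008,0.08,0,0],
  [0.012,0.12,0,0],
  [0.016,0.16,0,0],
  [0.02,0.195,0,0],
  [0.023,0.22,0,0],
  [0.024,0.233,0,0],
  [0.024,0.236,0,0],
  [0.024,0.236,0,0],
  [0.024,0.236,0,0],
])

```text
t: 21.17
tcp_pos: [582.7, -291.8, 273.2]
orientation: [3.14, 0.009, 0.022]
contact_force: [-0.1, 0.0, 0.5]
grip_width: 32.3
```

```bash
python3 look.py; python3 d.py 583.2,-292.4,110 583.2,-292.4,56.5
```

```text
top ring [562.1  91.1  -0.6]
 mat [[583.5, -292.8, -2.2], [489.9, -298.2, -1.8], [459.5, -272.9, -1.7], [456.6, -211.9, -1.3]]
 in ring rel [[21.2, 39.0, -1.4], [-1.2, 0.4, -1.1], [-22.5, 39.1, -0.9]]
scene ring [559.1  88.4  -1.7]
 mat [[583.0, -292.4, -3.0], [490.3, -298.4, -2.8], [458.7, -272.4, -2.7], [456.5, -211.2, -4.0]]
 in ring rel [[23.9, 38.6, -2.8], [2.1, 0.8, -3.5], [-19.9, 38.1, -2.7]]
t 21.27 tcp [ 582.9 -291.5  273.6] yaw 0.38 tilt z [ 0.0145 -0.0015 -0.9999] F [-0.6  0.6 -0.2] w 31.9 q [-0.47  0.34  1.52  0.01  1.27  1.09]
583.2,-292.4,110 -> [-0.0021, 0.0007, 0.1635] spin 0.38
583.2,-292.4,56.5 -> [-0.0029, 0.0006, 0.217] spin 0.38
```

Request:
apply_moves([
  [-0.0005,0.0007,0.03,0.4],
  [-0.001,0.0007,0.06,0.4],
  [-0.001,0.0007,0.09,0.4],
  [-0.0015,0.0007,0.12,0.4],
  [-0.002,0.0007,0.145,0.4],
  [-0.0022,0.0007,0.165,0.4],
  [-0.0025,0.0007,0.18,0.4],
  [-0.0029,0.0006,0.195,0.4],
  [-0.0029,0.0006,0.206,0.4],
  [-0.0029,0.0006,0.213,0.4],
  [-0.0029,0.0006,0.217,0.4],
  [-0.0029,0.0006,0.217,0.4],
])

```text
t: 22.27
tcp_pos: [583.2, -291.9, 56.2]
orientation: [3.14, 0.0, 0.022]
contact_force: [0.3, -0.8, 0.0]
grip_width: 32.3
```

Request:
apply_moves([
  [0,0,0,0],
  [0,0,0,0],
  [0,0,0,0],
  [0,0,0,0],
  [0,0,-0.01,0],
  [0,0,-0.03,0],
  [0,0,-0.06,0],
  [0,0,-0.09,0],
  [0,0,-0.12,0],
  [0,-0.005,-0.15,0],
  [0,-0.015,-0.18,0],
  [0,-0.04,-0.2,0],
], claw=0.0)

```text
t: 23.27
tcp_pos: [580.8, -253.7, 260.1]
orientation: [3.138, -0.003, 0.027]
contact_force: [0.7, 1.2, -2.2]
grip_width: 11.4
```

```bash
python3 d.py 605.6,91.7,262
```

```text
t 23.27 tcp [ 580.8 -253.7  260.1] yaw -0.10 tilt z [ 0.0174 -0.0039 -0.9998] F [ 0.7  1.2 -2.2] w 11.4 q [-0.42  0.32  1.58  0.    1.23  1.16]
605.6,91.7,262 -> [0.0242, -0.3454, -0.0028] spin -0.10
```

Request:
apply_moves([
  [0.002,-0.03,-0.003,0],
  [0.005,-0.065,-0.003,0],
  [0.007,-0.1,-0.003,0],
  [0.01,-0.135,-0.003,0],
  [0.012,-0.17,-0.003,0],
  [0.015,-0.205,-0.003,0],
  [0.017,-0.24,-0.003,0],
  [0.019,-0.275,-0.003,0],
  [0.022,-0.31,-0.003,0],
  [0.024,-0.335,-0.003,0],
  [0.0242,-0.3454,-0.003,0],
  [0.0242,-0.3454,-0.003,0],
])

```text
t: 24.27
tcp_pos: [605.3, 93.7, 262.6]
orientation: [3.138, 0.001, 0.027]
contact_force: [0.3, -0.8, -2.2]
grip_width: 10.7
```

```bash
python3 d.py 605.6,91.7,164.5
```

```text
t 24.27 tcp [605.3  93.7 262.6] yaw 0.05 tilt z [ 0.0174 -0.0034 -0.9998] F [ 0.3 -0.8 -2.2] w 10.7 q [ 0.15  0.28  1.62 -0.01  1.22  1.73]
605.6,91.7,164.5 -> [-0.0014, 0.0017, 0.0981] spin 0.05
```

Request:
apply_moves([
  [0.0003,0.0017,0.01,0],
  [0.0002,0.0017,0.03,0],
  [0,0.0017,0.055,0],
  [-0.0005,0.0017,0.075,0],
  [-0.001,0.0017,0.085,0],
  [-0.001,0.0017,0.091,0],
  [-0.0014,0.0017,0.095,0],
  [-0.0014,0.0017,0.097,0],
  [-0.0014,0.0017,0.0983,0],
  [-0.0014,0.0017,0.0983,0],
  [-0.0014,0.0017,0.0983,0],
])

```text
t: 25.18
tcp_pos: [606.2, 91.8, 165.1]
orientation: [3.138, 0.001, 0.029]
contact_force: [-0.1, -0.2, -1.1]
grip_width: 11.3
```

```bash
python3 d.py 605.6,91.7,160
```

```text
t 25.18 tcp [606.2  91.8 165.1] yaw 0.05 tilt z [ 0.0187 -0.0032 -0.9998] F [-0.1 -0.2 -1.1] w 11.3 q [ 0.15  0.37  1.72 -0.01  1.03  1.72]
605.6,91.7,160 -> [-0.0006, 0.0001, 0.0051] spin 0.05
```

Request:
apply_moves([
  [-0.0009,0,0.001,0],
  [-0.0009,0,0.002,0],
  [-0.0009,0,0.003,0],
  [-0.0009,0,0.0035,0],
  [-0.0009,0,0.004,0],
  [-0.0009,0,0.0045,0],
  [-0.0009,0,0.005,0],
  [-0.0009,0,0.005,0],
])

```text
t: 25.85
tcp_pos: [605.9, 91.9, 161.8]
orientation: [3.138, 0.001, 0.032]
contact_force: [-3.8, -1.1, 13.1]
grip_width: 11.3
```

Request:
apply_moves([
  [0,0,0,0],
  [0,0,0,0],
  [0,0,0,0],
  [0,0,0,0],
  [0,0,-0.015,0],
  [0,0,-0.045,0],
  [0,0,-0.08,0],
  [-0.005,0.025,-0.105,0],
  [-0.015,0.06,-0.11,0],
  [-0.026,0.1,-0.11,0],
  [-0.037,0.14,-0.11,0],
  [-0.048,0.175,-0.11,0],
], claw=0.35)

```text
t: 26.85
tcp_pos: [555.1, -84.7, 271.5]
orientation: [3.138, 0.002, 0.032]
contact_force: [0.8, 0.0, -1.0]
grip_width: 32.3
```

Request:
apply_moves([
  [-0.01,0.036,0,0],
  [-0.02,0.072,0,0],
  [-0.032,0.108,0,0],
  [-0.043,0.144,0,0],
  [-0.053,0.18,0,0],
  [-0.06,0.202,0,0],
  [-0.064,0.21,0,0],
  [-0.066,0.212,0,0],
  [-0.066,0.212,0,0],
  [-0.066,0.212,0,0],
])

```text
t: 27.68
tcp_pos: [489.6, -295.7, 270.7]
orientation: [3.139, 0.003, 0.032]
contact_force: [0.0, -0.1, 1.2]
grip_width: 32.0
```

```bash
sed -i 's/    rg=fit.*/    rg=np.array([561.7,92.5,0]) if n=="top" else np.array([561.2,89.8,0])/; s/rg,82)\[0\]//' look.py; python3 look.py; python3 d.py 490.1,-298.2,110 490.1,-298.2,56.5
```

```text
top ring [561.7  92.5   0. ]
 mat [[459.5, -273.0, -3.0], [456.8, -211.8, -2.0]]
 in ring rel [[43.4, -0.9, -1.3], [21.6, 37.4, -0.6], [-0.4, -0.8, -1.0], [-21.9, 37.3, -0.5]]
scene ring [561.2  89.8   0. ]
 mat [[490.6, -298.1, -3.6], [459.0, -272.7, -3.6], [456.3, -211.7, -4.1]]
 in ring rel [[43.6, -0.3, -2.0], [21.8, 36.5, -2.9], [0.1, -1.1, -3.1], [-21.4, 36.1, -2.9]]
t 27.78 tcp [ 489.8 -295.5  270.9] yaw 0.16 tilt z [ 0.0205 -0.0031 -0.9998] F [ 0.1 -0.3  0.8] w 32.0 q [-0.55  0.21  1.7   0.01  1.21  1.01]
490.1,-298.2,110 -> [-0.0031, 0.0022, 0.1608] spin 0.16
490.1,-298.2,56.5 -> [-0.0042, 0.002, 0.2143] spin 0.16
```

Request:
apply_moves([
  [-0.0005,0.0022,0.03,0.1],
  [-0.001,0.0022,0.06,0.1],
  [-0.0015,0.0022,0.09,0.1],
  [-0.002,0.0022,0.12,0.1],
  [-0.0025,0.0022,0.145,0.1],
  [-0.003,0.0022,0.165,0.1],
  [-0.0035,0.002,0.18,0.1],
  [-0.004,0.002,0.195,0.1],
  [-0.0042,0.002,0.206,0.1],
  [-0.0042,0.002,0.212,0.1],
  [-0.0042,0.002,0.2143,0.1],
  [-0.0042,0.002,0.2143,0.1],
])

```text
t: 28.78
tcp_pos: [490.3, -297.9, 56.5]
orientation: [3.138, 0.002, 0.032]
contact_force: [0.1, -0.1, 0.4]
grip_width: 32.2
```

Request:
apply_moves([
  [0,0,0,0],
  [0,0,0,0],
  [0,0,0,0],
  [0,0,0,0],
  [0,0,-0.01,0],
  [0,0,-0.03,0],
  [0,0,-0.06,0],
  [0,0,-0.09,0],
  [0,0,-0.12,0],
  [0,-0.005,-0.15,0],
  [0,-0.015,-0.18,0],
  [0,-0.04,-0.2,0],
], claw=0.0)

```text
t: 29.78
tcp_pos: [486.8, -259.1, 260.2]
orientation: [3.136, -0.0, 0.037]
contact_force: [-0.0, -0.7, -0.8]
grip_width: 11.4
```

```bash
python3 d.py 519.6,91.7,262
```

```text
t 29.78 tcp [ 486.8 -259.1  260.2] yaw -0.01 tilt z [ 0.0238 -0.0058 -0.9997] F [-0.  -0.7 -0.8] w 11.4 q [-0.5   0.18  1.76  0.01  1.18  1.07]
519.6,91.7,262 -> [0.0328, -0.3507, -0.0031] spin -0.01
```

Request:
apply_moves([
  [0.003,-0.03,-0.003,0],
  [0.006,-0.065,-0.003,0],
  [0.01,-0.1,-0.003,0],
  [0.013,-0.135,-0.003,0],
  [0.016,-0.17,-0.003,0],
  [0.02,-0.205,-0.003,0],
  [0.023,-0.24,-0.003,0],
  [0.026,-0.275,-0.003,0],
  [0.029,-0.31,-0.003,0],
  [0.032,-0.338,-0.003,0],
  [0.0328,-0.35,-0.003,0],
  [0.0328,-0.3507,-0.003,0],
])

```text
t: 30.78
tcp_pos: [519.5, 93.6, 262.4]
orientation: [3.136, 0.004, 0.038]
contact_force: [-0.7, -0.2, -1.3]
grip_width: 11.2
```

```bash
python3 d.py 519.4,91.7,164.5
```

```text
t 30.78 tcp [519.5  93.6 262.4] yaw 0.15 tilt z [ 0.0241 -0.0053 -0.9997] F [-0.7 -0.2 -1.3] w 11.2 q [ 0.18  0.14  1.8  -0.01  1.18  1.75]
519.4,91.7,164.5 -> [-0.0024, 0.0014, 0.0979] spin 0.15
```

Request:
apply_moves([
  [-0.0003,0.0014,0.01,0.1],
  [-0.0007,0.0014,0.03,0.1],
  [-0.0013,0.0014,0.055,0.1],
  [-0.0018,0.0014,0.075,0.1],
  [-0.002,0.0014,0.085,0.1],
  [-0.0022,0.0014,0.091,0.1],
  [-0.0024,0.0014,0.095,0.1],
  [-0.0024,0.0014,0.097,0.1],
  [-0.0024,0.0014,0.098,0.1],
  [-0.0024,0.0014,0.098,0.1],
  [-0.0024,0.0014,0.098,0.1],
])

```text
t: 31.7
tcp_pos: [519.9, 91.8, 165.1]
orientation: [3.136, 0.001, 0.04]
contact_force: [-1.2, 0.8, -1.3]
grip_width: 11.1
```

```bash
python3 d.py 519.4,91.7,160
```

```text
t 31.70 tcp [519.9  91.8 165.1] yaw 0.05 tilt z [ 0.0253 -0.0051 -0.9997] F [-1.2  0.8 -1.3] w 11.1 q [ 0.18  0.25  1.91 -0.01  0.96  1.75]
519.4,91.7,160 -> [-0.0006, 0.0001, 0.0051] spin 0.05
```

Request:
apply_moves([
  [-0.0006,0,0.001,0],
  [-0.0006,0,0.002,0],
  [-0.0006,0,0.003,0],
  [-0.0006,0,0.0035,0],
  [-0.0006,0,0.004,0],
  [-0.0006,0,0.0045,0],
  [-0.0006,0,0.005,0],
  [-0.0006,0,0.005,0],
])

```text
t: 32.37
tcp_pos: [520.1, 91.9, 161.9]
orientation: [3.136, 0.001, 0.042]
contact_force: [-4.6, -0.8, 16.5]
grip_width: 11.0
```

Request:
apply_moves([
  [0,0,0,0],
  [0,0,0,0],
  [0,0,0,0],
  [0,0,0,0],
  [0,0,-0.015,0],
  [0,0,-0.045,0],
  [0,0,-0.08,0],
  [-0.002,0.025,-0.105,0],
  [-0.005,0.06,-0.11,0],
  [-0.009,0.1,-0.11,0],
  [-0.015,0.14,-0.11,0],
  [-0.02,0.175,-0.11,0],
], claw=0.35)

```text
t: 33.37
tcp_pos: [496.7, -84.5, 272.3]
orientation: [3.136, 0.002, 0.043]
contact_force: [1.8, 0.0, 0.2]
grip_width: 32.0
```

Request:
apply_moves([
  [-0.006,0.036,0,0],
  [-0.012,0.072,0,0],
  [-0.018,0.108,0,0],
  [-0.024,0.14,0,0],
  [-0.03,0.165,0,0],
  [-0.036,0.182,0,0],
  [-0.037,0.188,0,0],
  [-0.037,0.188,0,0],
  [-0.037,0.188,0,0],
])

```text
t: 34.12
tcp_pos: [460.0, -272.0, 272.0]
orientation: [3.137, 0.001, 0.042]
contact_force: [-0.3, 0.3, -0.3]
grip_width: 32.1
```

```bash
python3 look.py; python3 d.py 459.2,-272.8,110 459.2,-272.8,56.5
```

```text
top ring [561.7  92.5   0. ]
 mat [[456.7, -211.6, -1.4]]
 in ring rel [[43.7, -0.9, -1.1], [21.7, 37.7, -1.2], [-0.3, -1.1, -0.5], [-21.6, 36.9, -0.9], [-43.0, 0.1, -1.3]]
scene ring [561.2  89.8   0. ]
 mat [[457.9, -271.8, -3.5], [456.8, -211.2, -3.7]]
 in ring rel [[43.5, -0.1, -2.1], [21.4, 36.7, -2.5], [-0.3, -0.8, -2.5], [-21.5, 36.5, -3.1], [-42.1, -0.2, -3.1]]
t 34.22 tcp [ 460.3 -271.4  272.2] yaw 0.14 tilt z [ 0.0271 -0.0047 -0.9996] F [ 0.  -0.  -0.1] w 31.9 q [-0.54  0.14  1.78  0.01  1.19  1.02]
459.2,-272.8,110 -> [-0.0055, 0.0006, 0.1621] spin 0.14
459.2,-272.8,56.5 -> [-0.0069, 0.0003, 0.2155] spin 0.14
```

Request:
apply_moves([
  [-0.001,0.0006,0.03,0.1],
  [-0.002,0.0006,0.06,0.1],
  [-0.003,0.0006,0.09,0.1],
  [-0.004,0.0006,0.12,0.1],
  [-0.0045,0.0006,0.145,0.1],
  [-0.005,0.0006,0.165,0.1],
  [-0.006,0.0003,0.18,0.1],
  [-0.0065,0.0003,0.195,0.1],
  [-0.0069,0.0003,0.206,0.1],
  [-0.0071,0.0003,0.213,0.1],
  [-0.0071,0.0003,0.2155,0.1],
  [-0.0071,0.0003,0.2155,0.1],
])

```text
t: 35.22
tcp_pos: [459.2, -272.4, 56.4]
orientation: [3.137, 0.002, 0.042]
contact_force: [-0.3, 0.0, 0.2]
grip_width: 32.2
```

Request:
apply_moves([
  [0,0,0,0],
  [0,0,0,0],
  [0,0,0,0],
  [0,0,0,0],
  [0,0,-0.01,0],
  [0,0,-0.03,0],
  [0,0,-0.06,0],
  [0,0,-0.09,0],
  [0,0,-0.12,0],
  [0,-0.005,-0.15,0],
  [0,-0.015,-0.18,0],
  [0,-0.04,-0.2,0],
], claw=0.0)

```text
t: 36.22
tcp_pos: [454.5, -233.1, 260.0]
orientation: [3.134, -0.001, 0.047]
contact_force: [1.2, -0.2, -1.0]
grip_width: 11.2
```

```bash
python3 d.py 540.9,54.4,262
```

```text
t 36.22 tcp [ 454.5 -233.1  260. ] yaw -0.03 tilt z [ 0.0302 -0.0072 -0.9995] F [ 1.2 -0.2 -1. ] w 11.2 q [-0.48  0.11  1.84  0.01  1.16  1.09]
540.9,54.4,262 -> [0.0863, -0.2876, -0.0015] spin -0.03
```

Request:
apply_moves([
  [0.008,-0.027,-0.002,0],
  [0.017,-0.057,-0.002,0],
  [0.026,-0.088,-0.002,0],
  [0.035,-0.118,-0.002,0],
  [0.044,-0.148,-0.002,0],
  [0.053,-0.178,-0.002,0],
  [0.062,-0.208,-0.002,0],
  [0.071,-0.238,-0.002,0],
  [0.079,-0.265,-0.002,0],
  [0.085,-0.283,-0.002,0],
  [0.0863,-0.287,-0.002,0],
  [0.0863,-0.287,-0.002,0],
])

```text
t: 37.22
tcp_pos: [540.8, 54.7, 262.9]
orientation: [3.134, 0.002, 0.047]
contact_force: [0.1, -0.7, -2.5]
grip_width: 11.5
```

```bash
python3 d.py 540.6,54.3,164.5
```

```text
t 37.22 tcp [540.8  54.7 262.9] yaw 0.08 tilt z [ 0.0302 -0.0072 -0.9995] F [ 0.1 -0.7 -2.5] w 11.5 q [ 0.1   0.16  1.77 -0.01  1.17  1.68]
540.6,54.3,164.5 -> [-0.0032, -0.0003, 0.0983] spin 0.08
```

Request:
apply_moves([
  [-0.0003,-0.0003,0.01,0.1],
  [-0.001,-0.0003,0.03,0.1],
  [-0.0017,-0.0003,0.055,0.1],
  [-0.0023,-0.0003,0.075,0.1],
  [-0.0027,-0.0003,0.085,0.1],
  [-0.003,-0.0003,0.091,0.1],
  [-0.0034,-0.0003,0.095,0.1],
  [-0.0036,-0.0003,0.097,0.1],
  [-0.0036,-0.0003,0.098,0.1],
  [-0.0036,-0.0003,0.098,0.1],
  [-0.0036,-0.0003,0.098,0.1],
])

```text
t: 38.13
tcp_pos: [540.4, 54.2, 165.4]
orientation: [3.134, -0.001, 0.049]
contact_force: [0.9, 0.2, -1.5]
grip_width: 11.1
```

```bash
python3 d.py 540.6,54.3,160
```

```text
t 38.13 tcp [540.4  54.2 165.4] yaw -0.02 tilt z [ 0.0311 -0.0073 -0.9995] F [ 0.9  0.2 -1.5] w 11.1 q [ 0.1   0.27  1.88 -0.01  0.97  1.68]
540.6,54.3,160 -> [-0.0, -0.0001, 0.0054] spin -0.02
```

Request:
apply_moves([
  [0,0,0.001,0],
  [0,0,0.002,0],
  [0,0,0.003,0],
  [0,0,0.0035,0],
  [0,0,0.004,0],
  [0,0,0.0045,0],
  [0,0,0.005,0],
  [0,0,0.005,0],
])

```text
t: 38.8
tcp_pos: [541.0, 54.2, 161.8]
orientation: [3.134, -0.001, 0.05]
contact_force: [-4.0, -0.9, 11.9]
grip_width: 11.3
```

Request:
apply_moves([
  [0,0,0,0],
  [0,0,0,0],
  [0,0,0,0],
  [0,0,0,0],
  [0,0,-0.015,0],
  [0,0,-0.045,0],
  [0,0,-0.08,0],
  [-0.007,0.025,-0.105,0],
  [-0.017,0.06,-0.11,0],
  [-0.028,0.095,-0.11,0],
  [-0.04,0.13,-0.11,0],
  [-0.05,0.16,-0.11,0],
], claw=0.35)

```text
t: 39.8
tcp_pos: [486.5, -106.6, 271.4]
orientation: [3.133, -0.0, 0.051]
contact_force: [0.0, 0.1, -0.1]
grip_width: 32.4
```

Request:
apply_moves([
  [-0.01,0.03,0,0],
  [-0.018,0.06,0,0],
  [-0.026,0.085,0,0],
  [-0.03,0.1,0,0],
  [-0.032,0.105,0,0],
  [-0.032,0.105,0,0],
  [-0.032,0.105,0,0],
])

```text
t: 40.38
tcp_pos: [454.6, -211.2, 271.0]
orientation: [3.134, -0.001, 0.051]
contact_force: [-0.1, 0.8, -0.2]
grip_width: 32.2
```

```bash
python3 look.py; python3 d.py 456.7,-211.7,110 456.7,-211.7,56.5
```

```text
top ring [561.7  92.5   0. ]
 mat [[456.5, -206.9, -1.5]]
 in ring rel [[43.6, -1.0, -0.9], [21.6, 37.1, -1.5], [-0.4, -0.4, -1.2], [-20.6, 36.2, -0.9], [-24.3, -39.4, -1.1], [-43.9, -0.2, -0.8]]
scene ring [561.2  89.8   0. ]
 mat [[456.9, -211.0, -3.1]]
 in ring rel [[43.9, -0.3, -2.0], [21.5, 36.8, -3.2], [-0.1, -0.9, -3.3], [-21.2, 36.2, -2.5], [-23.0, -38.4, -2.9], [-42.7, -1.0, -2.1]]
t 40.48 tcp [ 454.8 -210.7  271.1] yaw 0.06 tilt z [ 0.0323 -0.0072 -0.9995] F [-0.1 -0.1  0.1] w 32.2 q [-0.44  0.08  1.85  0.01  1.18  1.13]
456.7,-211.7,110 -> [-0.0033, -0.0001, 0.1611] spin 0.06
456.7,-211.7,56.5 -> [-0.0051, -0.0005, 0.2145] spin 0.06
```

Request:
apply_moves([
  [-0.0005,-0.0001,0.03,0],
  [-0.001,-0.0001,0.06,0],
  [-0.0015,-0.0001,0.09,0],
  [-0.002,-0.0002,0.12,0],
  [-0.0025,-0.0003,0.145,0],
  [-0.0035,-0.0004,0.165,0],
  [-0.004,-0.0005,0.18,0],
  [-0.0045,-0.0005,0.195,0],
  [-0.005,-0.0005,0.206,0],
  [-0.0052,-0.0005,0.212,0],
  [-0.0052,-0.0005,0.2145,0],
  [-0.0052,-0.0005,0.2145,0],
])

```text
t: 41.48
tcp_pos: [456.7, -211.4, 56.4]
orientation: [3.134, 0.002, 0.05]
contact_force: [-0.1, 1.3, 1.2]
grip_width: 32.1
```

Request:
apply_moves([
  [0,0,0,0],
  [0,0,0,0],
  [0,0,0,0],
  [0,0,0,0],
  [0,0,-0.01,0],
  [0,0,-0.03,0],
  [0,0,-0.06,0],
  [0,0,-0.09,0],
  [0,0,-0.12,0],
  [0,-0.005,-0.15,0],
  [0,-0.015,-0.18,0],
  [0,-0.03,-0.2,0],
], claw=0.0)

```text
t: 42.48
tcp_pos: [450.6, -180.5, 259.8]
orientation: [3.132, 0.0, 0.055]
contact_force: [0.5, 0.1, -2.2]
grip_width: 11.4
```

```bash
python3 d.py 584.2,54.4,262; python3 look.py 5; python3 - <<'E'
import cv2
i=cv2.imread('pics/scene5.png')[175:270,260:360];j=cv2.imread('pics/top5.png')[150:235,215:315]
import numpy as np
cv2.imwrite('pics/c5.png',np.hstack([cv2.resize(i,(400,380),interpolation=3),cv2.resize(j,(400,380),interpolation=3)]))
E
```

```text
t 42.48 tcp [ 450.6 -180.5  259.8] yaw 0.02 tilt z [ 0.0351 -0.0087 -0.9993] F [ 0.5  0.1 -2.2] w 11.4 q [-0.39  0.07  1.89  0.01  1.15  1.18]
584.2,54.4,262 -> [0.1337, -0.2349, 0.0004] spin 0.02
top ring [561.7  92.5   0. ]
 mat []
 in ring rel [[43.4, -0.1, -0.7], [21.1, 38.3, -1.0], [-0.0, -0.5, -0.9], [-21.8, 36.5, -1.5], [-22.8, -38.2, -1.1], [-42.9, 1.2, -0.9]]
scene ring [561.2  89.8   0. ]
 mat []
 in ring rel [[43.3, -0.3, -2.5], [21.8, 36.9, -2.5], [-0.2, -0.6, -2.8], [-21.7, 36.6, -3.3], [-22.5, -38.9, -2.7], [-43.0, -1.8, -3.0]]
```

View pics/c5.png

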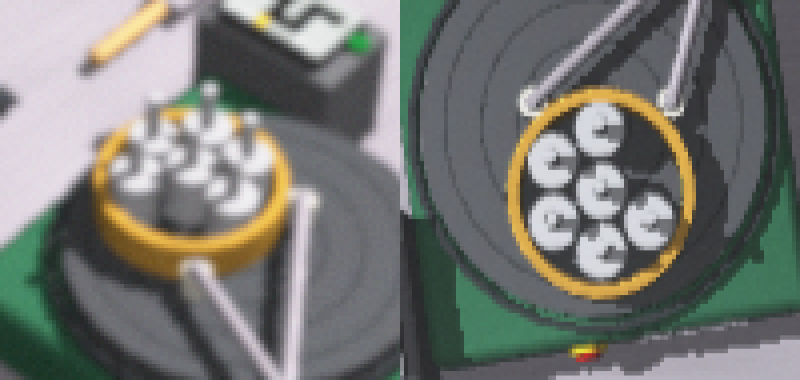

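Request:
apply_moves([
  [0.012,-0.02,0,0],
  [0.027,-0.047,0,0],
  [0.042,-0.074,0,0],
  [0.057,-0.1,0,0],
  [0.072,-0.127,0,0],
  [0.087,-0.153,0,0],
  [0.102,-0.18,0,0],
  [0.115,-0.202,0,0],
  [0.126,-0.221,0,0],
  [0.132,-0.232,0,0],
  [0.1337,-0.2345,0,0],
  [0.1337,-0.2345,0,0],
])

```text
t: 43.58
tcp_pos: [584.4, 55.2, 262.2]
orientation: [3.132, 0.005, 0.057]
contact_force: [-0.3, 0.3, -2.4]
grip_width: 10.9
```

```bash
python3 d.py 584.2,54.2,164.5
```

```text
t 43.58 tcp [584.4  55.2 262.2] yaw 0.19 tilt z [ 0.0364 -0.0094 -0.9993] F [-0.3  0.3 -2.4] w 10.9 q [ 0.1   0.23  1.69 -0.01  1.18  1.67]
584.2,54.2,164.5 -> [-0.0038, 0.0, 0.0976] spin 0.19
```

Request:
apply_moves([
  [-0.0003,0.0007,0.01,0.2],
  [-0.001,0.0006,0.03,0.2],
  [-0.0018,0.0005,0.055,0.2],
  [-0.0026,0.0003,0.075,0.2],
  [-0.003,0.0001,0.085,0.2],
  [-0.0034,0,0.091,0.2],
  [-0.0038,0,0.095,0.2],
  [-0.0041,0,0.097,0.2],
  [-0.0041,0,0.098,0.2],
  [-0.0041,0,0.098,0.2],
  [-0.0041,0,0.098,0.2],
])

```text
t: 44.5
tcp_pos: [584.4, 54.2, 164.9]
orientation: [3.132, -0.0, 0.059]
contact_force: [-0.6, -0.1, -1.8]
grip_width: 11.4
```

```bash
python3 d.py 584.2,54.2,160
```

```text
t 44.50 tcp [584.4  54.2 164.9] yaw -0.01 tilt z [ 0.0377 -0.0094 -0.9992] F [-0.6 -0.1 -1.8] w 11.4 q [ 0.1   0.33  1.79 -0.02  0.99  1.68]
584.2,54.2,160 -> [-0.0004, -0.0, 0.0049] spin -0.01
```

No contact force on the way in; setting it down, releasing and rising clear.

Request:
apply_moves([
  [-0.0004,0,0.001,0],
  [-0.0004,0,0.002,0],
  [-0.0004,0,0.0025,0],
  [-0.0004,0,0.003,0],
  [-0.0004,0,0.0035,0],
  [-0.0004,0,0.004,0],
  [-0.0004,0,0.0045,0],
  [-0.0004,0,0.0045,0],
])

```text
t: 45.17
tcp_pos: [584.6, 54.2, 161.0]
orientation: [3.132, -0.0, 0.06]
contact_force: [-1.5, 0.1, 4.4]
grip_width: 11.3
```

Request:
apply_moves([
  [0,0,0,0],
  [0,0,0,0],
  [0,0,0,0],
  [0,0,0,0],
  [0.0005,0,-0.015,0],
  [0.0017,-0.0004,-0.045,0],
  [0.003,-0.0008,-0.08,0],
  [-0.01,0.025,-0.105,0],
  [-0.03,0.06,-0.11,0],
  [-0.05,0.095,-0.11,0],
  [-0.07,0.13,-0.11,0],
  [-0.08,0.14,-0.11,0],
], claw=0.35)

```text
t: 46.17
tcp_pos: [498.1, -87.9, 269.2]
orientation: [3.13, -0.002, 0.06]
contact_force: [0.3, -0.6, 0.1]
grip_width: 32.4
```

```bash
python3 look.py 7; python3 d.py; python3 - <<'E'
import cv2
import numpy as np
i=cv2.imread('pics/scene7.png')[150:260,265:375];j=cv2.imread('pics/top7.png')[150:250,185:300]
cv2.imwrite('pics/c7.png',np.hstack([cv2.resize(i,(400,400),interpolation=3),cv2.resize(j,(400,400),interpolation=3)]))
E
```

```text
top ring [561.7  92.5   0. ]
 mat []
 in ring rel [[43.4, -0.6, -0.8], [23.0, -39.1, -1.1], [21.2, 38.2, -0.7], [-0.4, -0.6, -0.5], [-21.4, 37.0, -1.4], [-22.3, -38.4, -0.6], [-41.2, 1.2, -1.2]]
scene ring [561.2  89.8   0. ]
 mat []
 in ring rel [[43.7, -0.5, -2.9], [22.9, -38.7, -3.8], [22.0, 36.5, -3.5], [-0.5, -1.9, -2.2], [-20.5, 36.0, -1.7], [-22.7, -37.3, -2.9], [-42.1, -0.4, -2.6]]
t 46.27 tcp [498.9 -86.3 269.2] yaw -0.19 tilt z [ 0.0383 -0.0096 -0.9992] F [0.1 0.8 0.7] w 32.1 q [-0.17  0.09  1.85 -0.    1.17  1.4 ]
```

View pics/c7.png

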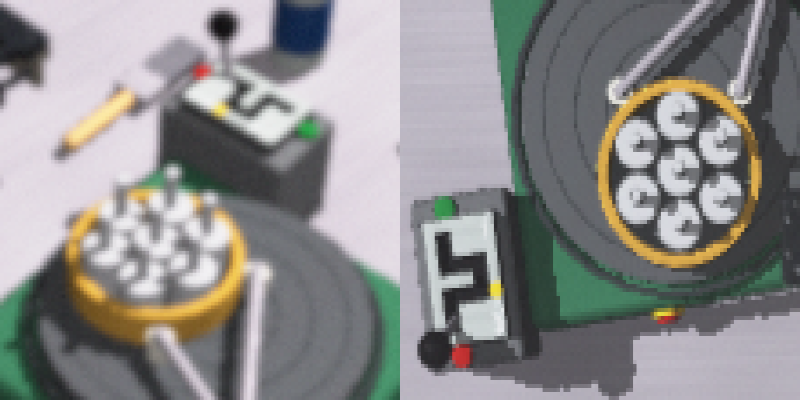

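```bash
python3 d.py 428,307,240,7.2
```

```text
t 46.27 tcp [498.9 -86.3 269.2] yaw -0.19 tilt z [ 0.0383 -0.0096 -0.9992] F [0.1 0.8 0.7] w 32.1 q [-0.17  0.09  1.85 -0.    1.17  1.4 ]
428,307,240,7.2 -> [-0.0732, -0.3933, 0.0227] spin -7.39
```

Request:
apply_moves([
  [-0.006,-0.03,0,-1],
  [-0.013,-0.068,0,-2],
  [-0.02,-0.106,0,-3],
  [-0.027,-0.144,0,-4],
  [-0.034,-0.182,0,-5],
  [-0.041,-0.22,0,-6],
  [-0.048,-0.258,0,-7],
  [-0.055,-0.296,0.005,-7.4],
  [-0.063,-0.334,0.012,-7.4],
  [-0.069,-0.37,0.018,-7.4],
  [-0.0732,-0.3933,0.0227,-7.4],
  [-0.0732,-0.3933,0.0227,-7.4],
], claw=0.6)

```text
t: 47.27
tcp_pos: [426.5, 312.3, 238.7]
orientation: [3.124, 0.203, 0.057]
contact_force: [0.0, 0.7, -0.2]
grip_width: 55.1
```

Request:
apply_moves([
  [0,0,0,0],
  [0,0,0,0],
])

```text
t: 47.43
tcp_pos: [426.1, 313.3, 238.3]
orientation: [3.124, 0.205, 0.056]
contact_force: [-0.3, 0.6, -0.3]
grip_width: 54.8
```

```bash
python3 d.py 428,307,166,7.2 428,307,200,7.2
```

```text
t 47.43 tcp [426.1 313.3 238.3] yaw 7.53 tilt z [ 0.0362 -0.0083 -0.9993] F [-0.3  0.6 -0.3] w 54.8 q [ 0.65  0.17  1.83 -0.03  1.12  2.1 ]
428,307,166,7.2 -> [-0.0015, 0.0056, 0.0724] spin 0.33
428,307,200,7.2 -> [-0.0003, 0.006, 0.0384] spin 0.33
```

Request:
apply_moves([
  [0,0.003,0,0.3],
  [0,0.006,0,0.3],
  [0,0.006,0.015,0.3],
  [-0.0003,0.006,0.03,0.3],
  [-0.0008,0.006,0.045,0.3],
  [-0.001,0.0058,0.057,0.3],
  [-0.0012,0.0057,0.066,0.3],
  [-0.0015,0.0056,0.0724,0.3],
  [-0.0015,0.0056,0.0724,0.3],
  [-0.0015,0.0056,0.0724,0.3],
])

```text
t: 48.27
tcp_pos: [428.2, 306.7, 166.2]
orientation: [3.124, 0.196, 0.056]
contact_force: [-0.9, -0.4, 1.1]
grip_width: 54.8
```

```bash
python3 d.py 428,307,166,7.2; python3 - <<'E'
from h import *
c=shot('scene','k.png');im=c['frame'][:,:,::-1][110:230,260:400]
cv2.imwrite('pics/kc.png',cv2.resize(im,None,fx=5,fy=5,interpolation=3))
E
```

```text
t 48.27 tcp [428.2 306.7 166.2] yaw 7.20 tilt z [ 0.0363 -0.0083 -0.9993] F [-0.9 -0.4  1.1] w 54.8 q [ 0.64  0.24  1.91 -0.03  0.97  2.1 ]
428,307,166,7.2 -> [-0.0002, -0.0003, 0.0002] spin -0.00
```

View pics/kc.png

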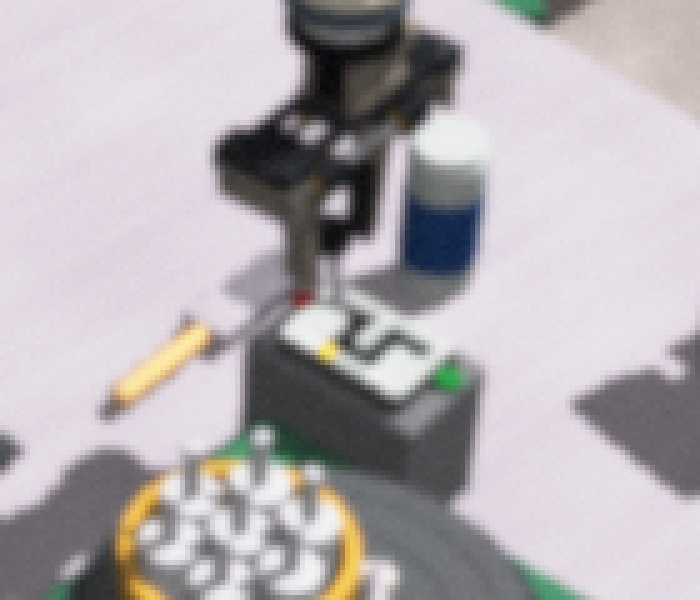

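Request:
apply_moves([
  [0,0,0,0],
  [0,0,0,0],
  [0,0,0,0],
  [0,0,0,0],
  [0,0,0,0],
  [0,0,0,0],
], claw=0.0, newtons=10)

```text
t: 48.82
tcp_pos: [428.5, 307.2, 166.8]
orientation: [3.125, 0.197, 0.057]
contact_force: [-1.6, 0.1, 2.2]
grip_width: 29.2
```

```bash
cat > lev.py <<'E'
import sys
from h import *
# lev.py F,S ... : tool-frame shifts from present pose to the TCP place for lever (F,S); TCP(P0)=base
base=np.array([428.2,307.1,166.5]);th=np.radians(7.2)
M=np.array([[np.cos(th),-np.sin(th),0],[np.sin(th),np.cos(th),0],[0,0,1]])
k=lambda F,S:150*np.array([np.sin(F),np.cos(F)*np.sin(S),np.cos(F)*np.cos(S)])
s=ctrl.get_state();R=cv2.Rodrigues(np.array(s['orientation']))[0];t=np.array(s['tcp_pos'])
print('t %.2f'%s['t'],t.round(1),'mach rel pivot',(M.T@(t-base)+k(-.36,.165)).round(1),'F',s['contact_force'].round(1),'w %.1f'%s['grip_width'],'q6 %.2f'%s['qpos'][5])
for a in sys.argv[1:]:
    F,S=map(float,a.split(','));print(a,(R.T@(base+M@(k(F,S)-k(-.36,.165))-t)/1000).round(4).tolist())
E
python3 lev.py -.3,.165 -.2,.165 -.13,.165
```

```text
t 48.82 [428.5 307.2 166.8] mach rel pivot [-52.5  23.1 138.8] F [-1.6  0.1  2.2] w 29.2 q6 2.10
-.3,.165 [0.0083, -0.0004, -0.0022]
-.2,.165 [0.023, -0.0009, -0.0054]
-.13,.165 [0.0334, -0.0012, -0.0067]
```

Request:
apply_moves([
  [0.004,-0.0002,-0.0011,0],
  [0.0083,-0.0004,-0.0022,0],
  [0.0132,-0.0006,-0.0034,0],
  [0.018,-0.0007,-0.0045,0],
  [0.023,-0.0009,-0.0054,0],
  [0.0282,-0.001,-0.0062,0],
  [0.0315,-0.0012,-0.0066,0],
  [0.0332,-0.0012,-0.0067,0],
  [0.0332,-0.0012,-0.0067,0],
  [0.0332,-0.0012,-0.0067,0],
])

```text
t: 49.65
tcp_pos: [461.2, 312.6, 174.7]
orientation: [3.125, 0.196, 0.058]
contact_force: [-0.1, -0.1, 0.5]
grip_width: 29.0
```

```bash
python3 lev.py -.13,.165 -.13,.08 -.13,0 -.13,-.08 -.13,-.165; python3 - <<'E'
from h import *
c=shot('scene','k2.png');im=c['frame'][:,:,::-1][130:210,290:370]
cv2.imwrite('pics/k2c.png',cv2.resize(im,None,fx=6,fy=6,interpolation=3))
E
```

```text
t 49.65 [461.2 312.6 174.7] mach rel pivot [-19.4  24.4 146.6] F [-0.1 -0.1  0.5] w 29.0 q6 2.07
-.13,.165 [-0.0, -0.0, -0.0001]
-.13,.08 [0.0, 0.0125, -0.0015]
-.13,0 [0.0, 0.0244, -0.0018]
-.13,-.08 [0.0, 0.0363, -0.0012]
-.13,-.165 [-0.0, 0.0488, 0.0005]
```

View pics/k2c.png

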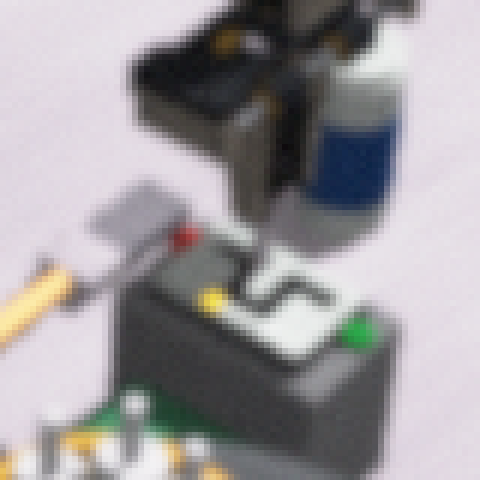

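Request:
apply_moves([
  [0,0.004,-0.0006,0],
  [0,0.008,-0.001,0],
  [0,0.0125,-0.0015,0],
  [0,0.018,-0.0017,0],
  [0,0.0244,-0.0018,0],
  [0,0.0305,-0.0016,0],
  [0,0.0363,-0.0012,0],
  [0,0.042,-0.0005,0],
  [0,0.046,0.0002,0],
  [0,0.0485,0.0005,0],
  [0,0.0488,0.0005,0],
  [0,0.0488,0.0005,0],
])

```text
t: 50.7
tcp_pos: [467.2, 263.8, 174.6]
orientation: [3.125, 0.196, 0.057]
contact_force: [0.1, 1.3, 1.2]
grip_width: 29.2
```

```bash
python3 lev.py -.13,-.165 -.07,-.165 0,-.165 .07,-.165 .13,-.165; python3 - <<'E'
from h import *
c=shot('scene','k3.png');im=c['frame'][:,:,::-1][130:210,290:370]
cv2.imwrite('pics/k3c.png',cv2.resize(im,None,fx=6,fy=6,interpolation=3))
E
```

```text
t 50.70 [467.2 263.8 174.6] mach rel pivot [-19.6 -24.8 146.6] F [0.1 1.3 1.2] w 29.2 q6 1.99
-.13,-.165 [0.0001, -0.0003, -0.0001]
-.07,-.165 [0.0091, -0.0002, -0.0007]
0,-.165 [0.0196, -0.0001, -0.0007]
.07,-.165 [0.0301, -0.0002, 0.0]
.13,-.165 [0.039, -0.0004, 0.0013]
```

View pics/k3c.png

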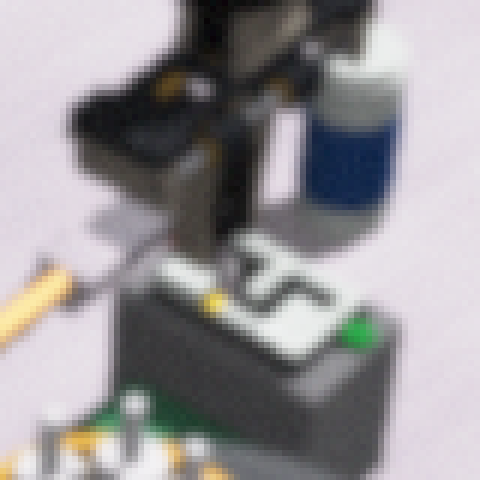

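Request:
apply_moves([
  [0,0,0,0],
  [0,0,0,0],
  [0,0,0,0],
  [0,0,0,0],
  [0,0,0,0],
  [0,0,0,0],
  [0,0,0,0],
  [0,0,0,0],
  [0,0,0,0],
  [0,0,0,0],
  [0,0,0,0],
  [0,0,0,0],
])

```text
t: 51.75
tcp_pos: [467.2, 264.0, 174.6]
orientation: [3.125, 0.197, 0.057]
contact_force: [-0.4, 0.1, 1.5]
grip_width: 29.2
```

Request:
apply_moves([
  [0,0,0,0],
  [0,0,0,0],
  [0,0,0,0],
  [0,0,0,0],
  [0,0,0,0],
  [0,0,0,0],
])

```text
t: 52.25
tcp_pos: [467.2, 264.0, 174.6]
orientation: [3.125, 0.196, 0.057]
contact_force: [-0.2, 0.7, 2.0]
grip_width: 28.7
```

```bash
python3 lev.py -.13,-.165 -.07,-.165 0,-.165 .07,-.165 .13,-.165
```

```text
t 52.25 [467.2 264.  174.6] mach rel pivot [-19.6 -24.6 146.6] F [-0.2  0.7  2. ] w 28.7 q6 1.99
-.13,-.165 [0.0001, -0.0002, -0.0001]
-.07,-.165 [0.0091, -0.0, -0.0007]
0,-.165 [0.0196, 0.0, -0.0007]
.07,-.165 [0.0301, -0.0, 0.0001]
.13,-.165 [0.039, -0.0002, 0.0013]
```

Request:
apply_moves([
  [0.004,0,-0.0003,0],
  [0.0091,0,-0.0007,0],
  [0.0144,0,-0.0007,0],
  [0.0196,0,-0.0007,0],
  [0.025,0,-0.0004,0],
  [0.0301,0,0.0001,0],
  [0.035,-0.0001,0.0007,0],
  [0.038,-0.0002,0.0012,0],
  [0.039,-0.0002,0.0013,0],
  [0.039,-0.0002,0.0013,0],
  [0.039,-0.0002,0.0013,0],
])

```text
t: 53.17
tcp_pos: [505.8, 269.0, 174.5]
orientation: [3.125, 0.196, 0.057]
contact_force: [-0.8, -1.5, -1.8]
grip_width: 29.1
```

```bash
python3 lev.py .13,-.165 .13,-.08 .13,0 .13,.08 .13,.165
```

```text
t 53.17 [505.8 269.  174.5] mach rel pivot [ 19.4 -24.5 146.5] F [-0.8 -1.5 -1.8] w 29.1 q6 1.96
.13,-.165 [0.0001, -0.0001, -0.0002]
.13,-.08 [0.0001, -0.0126, -0.0019]
.13,0 [0.0001, -0.0245, -0.0025]
.13,.08 [0.0001, -0.0364, -0.0022]
.13,.165 [0.0001, -0.0489, -0.0008]
```

Request:
apply_moves([
  [0,-0.004,-0.0007,0],
  [0,-0.008,-0.0013,0],
  [0,-0.0126,-0.0019,0],
  [0,-0.0185,-0.0023,0],
  [0,-0.0245,-0.0025,0],
  [0,-0.0305,-0.0025,0],
  [0,-0.0364,-0.0022,0],
  [0,-0.042,-0.0017,0],
  [0,-0.046,-0.0011,0],
  [0,-0.0486,-0.0008,0],
  [0,-0.0489,-0.0008,0],
  [0,-0.0489,-0.0008,0],
])

```text
t: 54.17
tcp_pos: [499.7, 317.7, 174.6]
orientation: [3.125, 0.197, 0.057]
contact_force: [1.6, -1.2, 1.1]
grip_width: 28.9
```

```bash
python3 lev.py .13,.165 .2,.165 .3,.165 .36,.165
```

```text
t 54.17 [499.7 317.7 174.6] mach rel pivot [ 19.4  24.6 146.6] F [ 1.6 -1.2  1.1] w 28.9 q6 2.04
.13,.165 [0.0001, 0.0002, -0.0001]
.2,.165 [0.0104, 0.0005, 0.0019]
.3,.165 [0.0247, 0.001, 0.0061]
.36,.165 [0.0331, 0.0015, 0.0093]
```

Request:
apply_moves([
  [0.004,0.0003,0.0007,0],
  [0.0104,0.0005,0.0019,0],
  [0.0155,0.0007,0.0033,0],
  [0.02,0.0008,0.0046,0],
  [0.0247,0.001,0.0061,0],
  [0.029,0.0012,0.0077,0],
  [0.032,0.0014,0.0089,0],
  [0.034,0.0015,0.0097,0],
  [0.035,0.0015,0.01,0],
  [0.035,0.0015,0.01,0],
])

```text
t: 55.0
tcp_pos: [533.7, 320.5, 166.0]
orientation: [3.125, 0.196, 0.053]
contact_force: [-9.1, 0.1, 6.8]
grip_width: 29.1
```

```bash
python3 lev.py .36,.165 .37,.165
```

```text
t 55.00 [533.7 320.5 166. ] mach rel pivot [ 53.5  23.2 138. ] F [-9.1  0.1  6.8] w 29.1 q6 2.01
.36,.165 [-0.0006, 0.0001, -0.0005]
.37,.165 [0.0007, 0.0002, 0.0]
```

Request:
apply_moves([
  [-0.0003,0,-0.0003,0],
  [-0.0003,0,-0.0003,0],
  [-0.0003,0,-0.0003,0],
  [-0.0003,0,-0.0003,0],
  [-0.0003,0,-0.0003,0],
  [0,0,-0.015,0],
  [0.001,0,-0.04,0],
  [0.003,0,-0.075,0],
  [0.004,0,-0.1,0],
  [-0.03,0,-0.115,0],
  [-0.07,0,-0.115,0],
  [-0.1,0,-0.115,0],
], claw=0.6)

```text
t: 56.0
tcp_pos: [429.2, 308.6, 278.5]
orientation: [3.126, 0.195, 0.054]
contact_force: [0.9, 0.9, -1.1]
grip_width: 55.2
```

Request:
apply_moves([
  [-0.03,0.02,0,0],
  [-0.06,0.05,0,0],
  [-0.1,0.09,0,0],
  [-0.12,0.13,0,0],
  [-0.13,0.17,0,0],
  [-0.13,0.2,0,0],
  [-0.13,0.22,0,0],
  [-0.13,0.23,0,0],
  [-0.13,0.23,0,0],
])

```text
t: 56.75
tcp_pos: [329.0, 62.4, 277.0]
orientation: [3.126, 0.19, 0.056]
contact_force: [0.2, -0.1, 0.5]
grip_width: 55.3
```

```bash
python3 look.py 9; python3 - <<'E'
from h import *
print(ctrl.get_state()['tcp_pos'])
for n in('top','scene'):
    w=cloud(shot(n));k=(w[...,2]>165)&(np.hypot(w[...,0]-534,w[...,1]-320)<32); p=w[k]
    print('knob',n,least_squares(lambda q:np.linalg.norm(p-q,axis=1)-15,[534,320,183],loss='soft_l1').x.round(1),len(p))
i=cv2.imread('pics/scene9.png')[130:330,150:380];j=cv2.imread('pics/top9.png')[130:250,185:415]
cv2.imwrite('pics/c9.png',np.vstack([cv2.resize(i,None,fx=1.7,fy=1.5,interpolation=3),cv2.resize(j,(391,230),interpolation=3)]))
cv2.imwrite('pics/c9.png',np.hstack([cv2.resize(i,(400,400),interpolation=3),cv2.resize(j,(400,400),interpolation=3)]))
E
```

```text
top ring [561.7  92.5   0. ]
 mat []
 in ring rel [[43.3, -0.4, -1.3], [22.6, -39.3, -0.9], [21.7, 37.0, -1.0], [0.5, -1.4, -0.7], [-22.9, 37.9, -0.9], [-23.1, -39.5, -1.4], [-42.2, 0.1, -0.9]]
scene ring [561.2  89.8   0. ]
 mat []
 in ring rel [[43.8, -0.9, -2.9], [22.8, -38.8, -2.7], [21.0, 37.2, -2.9], [-0.2, -1.2, -2.6], [-21.5, 35.7, -2.5], [-23.2, -38.4, -2.9], [-43.5, -0.4, -3.4]]
[328.99239516  64.26929247 276.8011224 ]
knob top [529.4 320.7 182.3] 77
knob scene [530.1 317.2 180.2] 71
```

View pics/c9.png

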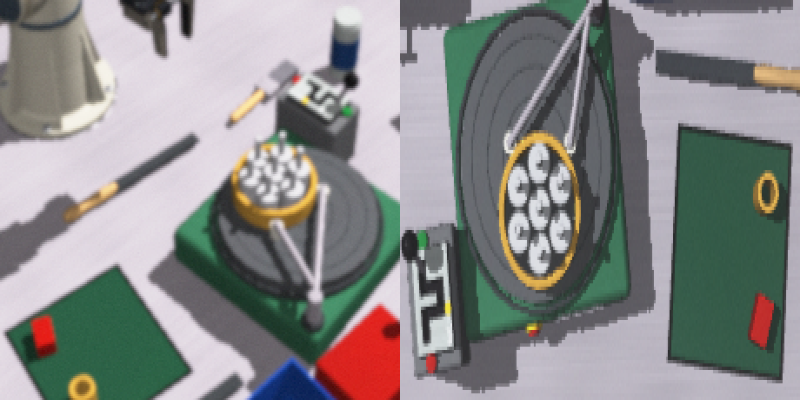

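```bash
python3 d.py 493,315.3,277,7.2 493,315.3,176,7.2
```

```text
t 56.95 tcp [328.9  65.  276.7] yaw 7.18 tilt z [ 0.0351 -0.0068 -0.9994] F [-0.1  0.7 -0.2] w 55.2 q [ 0.21 -0.23  2.12 -0.01  1.22  1.66]
493,315.3,277,7.2 -> [0.194, -0.2279, 0.0037] spin -0.02
493,315.3,176,7.2 -> [0.1905, -0.229, 0.1047] spin -0.02
```

Request:
apply_moves([
  [0.015,-0.02,0.003,0],
  [0.037,-0.045,0.003,0],
  [0.06,-0.071,0.003,0],
  [0.082,-0.097,0.003,0],
  [0.104,-0.123,0.003,0],
  [0.127,-0.149,0.003,0],
  [0.149,-0.175,0.003,0],
  [0.17,-0.2,0.003,0],
  [0.185,-0.219,0.003,0],
  [0.193,-0.2275,0.003,0],
  [0.193,-0.228,0.003,0],
  [0.193,-0.228,0.003,0],
], claw=0.0)

```text
t: 57.95
tcp_pos: [491.0, 315.6, 276.9]
orientation: [3.125, 0.198, 0.052]
contact_force: [-0.5, -0.7, -0.3]
grip_width: 0.2
```

```bash
python3 d.py 493,315.3,176,7.2
```

```text
t 57.95 tcp [491.  315.6 276.9] yaw 7.28 tilt z [ 0.0336 -0.008  -0.9994] F [-0.5 -0.7 -0.3] w 0.2 q [ 0.58  0.22  1.67 -0.03  1.22  2.04]
493,315.3,176,7.2 -> [-0.0013, -0.0007, 0.1009] spin 0.08
```

Descend behind the knob, then push gently along +x (nominal contact after about 15 mm).

Request:
apply_moves([
  [0,0,0.02,0],
  [0,0,0.045,0],
  [0,0,0.07,0],
  [-0.001,-0.0005,0.088,0],
  [-0.0013,-0.0007,0.097,0],
  [-0.0013,-0.0007,0.1009,0],
  [0.002,-0.0007,0.1009,0],
  [0.005,-0.0007,0.1009,0],
  [0.008,-0.0007,0.1009,0],
  [0.01,-0.0007,0.1009,0],
  [0.01,-0.0007,0.1009,0],
  [0.01,-0.0007,0.1009,0],
])

```text
t: 58.95
tcp_pos: [504.4, 316.9, 176.9]
orientation: [3.125, 0.198, 0.052]
contact_force: [-2.2, 0.0, 1.4]
grip_width: 0.9
```

Request:
apply_moves([
  [0.001,0,0,0],
  [0.002,0,0,0],
  [0.0025,0,0,0],
  [0.003,0,0,0],
  [0.003,0,0,0],
  [0.003,0,0,0],
])

```text
t: 59.45
tcp_pos: [505.3, 316.9, 176.6]
orientation: [3.124, 0.198, 0.046]
contact_force: [-8.8, -0.2, 5.2]
grip_width: 0.4
```

Request:
apply_moves([
  [-0.003,0,0,0],
  [-0.01,0,0,0],
  [-0.02,0,0,0],
  [-0.02,0,-0.02,0],
  [-0.02,0,-0.055,0],
  [-0.02,0,-0.09,0],
  [-0.03,0.01,-0.1,0],
  [-0.06,0.04,-0.1,0],
  [-0.09,0.075,-0.1,0],
  [-0.12,0.11,-0.1,0],
  [-0.14,0.14,-0.1,0],
  [-0.14,0.14,-0.1,0],
])

```text
t: 60.45
tcp_pos: [376.9, 157.0, 273.7]
orientation: [3.122, 0.197, 0.044]
contact_force: [0.3, -0.4, -0.0]
grip_width: 0.3
```

Request:
apply_moves([
  [-0.02,0.03,0,0],
  [-0.04,0.06,0,0],
  [-0.04,0.06,0,0],
  [-0.04,0.06,0,0],
])

```text
t: 60.78
tcp_pos: [344.2, 91.5, 273.7]
orientation: [3.123, 0.193, 0.047]
contact_force: [1.2, -0.3, 0.6]
grip_width: 0.1
```

```bash
python3 look.py 10; python3 - <<'E'
from h import *
s=ctrl.get_state();print(s['t'],s['tcp_pos'].round(1),s['contact_force'].round(1))
for n in('top','scene'):
    w=cloud(shot(n));k=(w[...,2]>165)&(np.hypot(w[...,0]-531,w[...,1]-320)<32); p=w[k]
    print('knob',n,least_squares(lambda q:np.linalg.norm(p-q,axis=1)-15,[531,320,183],loss='soft_l1').x.round(1),len(p))
E
```

```text
top ring [561.7  92.5   0. ]
 mat []
 in ring rel [[43.7, -0.8, -1.0], [22.8, -39.7, -1.0], [21.5, 37.4, -0.9], [-0.1, -0.4, -1.1], [-21.0, 36.1, -1.0], [-22.8, -38.1, -1.6], [-41.9, 2.0, -1.0]]
scene ring [561.2  89.8   0. ]
 mat []
 in ring rel [[43.5, 0.3, -2.5], [22.6, -38.3, -3.2], [22.4, 37.0, -2.9], [-0.1, -1.1, -3.6], [-21.2, 34.8, -2.4], [-22.7, -38.2, -2.4], [-42.8, -0.3, -3.6]]
60.8833 [345.3  92.9 273.8] [ 0.3 -1.3  0.4]
knob top [529.3 320.2 182.3] 78
knob scene [530.  316.3 180.3] 69
```

The knob did not move under a 9 N push, so the lever is at its end stop. All seven pieces are flat and in position, so I am handing the job in.

```bash
python3 -c "
from workcell import ctrl
print(ctrl.finish_job())"
```

```text
the job is handed in; nothing more can be done
None
```

The job is done and handed in at about 61 s of robot time. All seven pieces stand spigot up in the brass ring, one in the middle and six round it. I lowered each one under force feedback until its foot touched the plate, then let go.

With the ring loaded, I took the speed lever from STOP to the SLOW corner and rested it there for about 1.6 s. I then took it on to RUN, where it met its end stop with about 9 N on the tool, and let go.

**Last checks:**
- **Pieces:** both cameras show all seven upright and level on the plate. The middle one is about 1 mm off centre, and the outer ones are about 42–46 mm from it.
- **Mat:** empty except for the red block and the gauge. Nothing else looked moved in the pictures.
- **Knocked piece:** one piece on the mat was pushed aside during the run. I found it again in the pictures and loaded it.

**Disagreement:** the cameras put the knob's travel about 2–3 mm short of nominal. I pushed it again towards RUN with about 9 N and it did not move, so I take it to be at the slot's end, with the gap coming from camera fit error or slot play.

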